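Clear the science bench: sort markers, stoppers and the weight

TASK

The lesson is over: sort the things lying on the bench into where they belong. Lay both board markers flat in the shallow oblong wooden tray, stand both rubber stoppers upright on their wide ends in the round white dish, and stand the brass weight upright in the square wooden box, everything resting on the floor of its container. Do not knock over or push away the glass beaker.

Things in the scene. Friction and masses are not known exactly. Their poses are not given: they have to be found in the camera images.
- marker_a: Board marker with a rounded-square barrel 20 mm wide and 20 mm high, 120 mm long (it does not roll), white with a black cap, about 30 g, lying on the bench. Origin at the centre of the marker (10 mm above what it lies on); x runs along the barrel towards the cap, z up. The two markers are alike.
- marker_b: Board marker with a rounded-square barrel 20 mm wide and 20 mm high, 120 mm long (it does not roll), white with a black cap, about 30 g, lying on the bench. Origin at the centre of the marker (10 mm above what it lies on); x runs along the barrel towards the cap, z up. The two markers are alike.
- stopper_a: Dark rubber laboratory stopper, a plain truncated cone 36 mm high, standing on its wide end: 36 mm across at the foot, 31 mm across at the top, about 45 g. Origin at the centre of its foot, z up. The two stoppers are alike.
- stopper_b: Dark rubber laboratory stopper, a plain truncated cone 36 mm high, standing on its wide end: 36 mm across at the foot, 31 mm across at the top, about 45 g. Origin at the centre of its foot, z up. The two stoppers are alike.
- weight: Brass laboratory weight: a cylinder 32 mm across and 34 mm high with a small knob (16 mm across) on top, 50 mm high in all, about 200 g, standing upright. Origin at the centre of its foot, z up.
- pen_tray: Shallow oblong tray of pale wood for the markers, fixed to the bench: 168 mm (along its x) by 98 mm (along its y) outside, 12 mm high, walls and floor 4 mm thick, so 160 by 90 mm inside. Origin at the centre of its underside, on the bench; x along its length, z up.
- round_dish: Round white dish for the stoppers, fixed to the bench: 132 mm across outside, 24 mm high, upright wall and floor 4 mm thick, so 124 mm across inside with a flat floor. Origin at the centre of its underside, on the bench; z up.
- weight_box: Square open box of darker wood for the weight, fixed to the bench: 112 by 112 mm outside, 30 mm high, walls and floor 6 mm thick, so 100 by 100 mm inside. Origin at the centre of its underside, on the bench; x and y square to its walls, z up.
- beaker: Glass beaker standing on the bench, not part of the sorting and to be left alone: at most 68 mm across, 95 mm high, about 150 g. Origin at the centre of its foot, z up.
Things that resemble listed ones, but are neither listed nor needed, are in the scene too. Several things have the shape of the pen_tray; the one meant has the colours described above.

How it is judged:
By the outcome, as a careful person would: the job done as asked, in the order asked, and still so for the second after the job is handed in, with the robot touching nothing.
It also fails if it takes over 128 s, if anything falls off the work surface, if the arm or the gripper's body presses on something with over 40 N, if the wrist force passes 120 N, or if a joint passes its speed limit or range.

ROBOT

A 6-joint arm with a two-finger parallel gripper is mounted at the origin on the work surface. World frame = base frame: x ahead of the robot, y to its left, z up, the work surface at z = 0. Lengths are in m, angles in degrees, forces in N, time in s.
With the tool pointing down it reaches from about 0.325 to 0.775 m from the base axis. Payload 5.5 kg.
Tool frame: the origin (TCP) lies at the very end of the fingers, on their centre line; the grasp point (between the pads) lies 19 mm behind it; z points along the fingers, y is the direction in which the jaws open and shut (so a half turn about z gives the same grasp; the last joint's range is limited). The gripper opens to 85 mm and grips with 20 to 120 N. Pads are 22 mm wide; open, the fingers measure 114 mm over their backs; the gripper's body (76 mm by 85 mm) begins 54 mm behind the grasp point. The pads swing forward as they close: fully open they stand 13 mm farther back than shut.
Start: joints at [-67.019, 5.22, 70.514, -0, 104.267, -3.249], TCP at [0.265, -0.538, 0.231] pointing down, gripper open.
Joint ranges: [-164.24, 164.24], [-49.07, 125.15], [9.68, 141.18], [-86.29, 266.29], [3.28, 154.24], [-151.56, 151.56]. Speed limits (degrees/s): [147.25, 147.25, 172.46, 180, 180, 180].

INTERFACE

Orientations are given as a 3x3 rotation matrix whose columns are the frame's x, y, z axes.
In Python, from cell import arm gives the robot as it stands. The module is installed in compiled form; this text tells all that it offers.
- The arm moves only by the tool move_arm, never from a script. Its argument "plan" is a list of rows, each an object of numbers: "tx", "ty", "tz": the shift along the tool's x, y, z in m; "wx", "wy", "wz": the turn, a rotation vector about the tool's x, y, z in rad. In form: [{"tx": .., "ty": .., "tz": .., "wx": .., "wy": .., "wz": ..}, ...]. A call has 1 to 20 rows; each row shifts and turns the commanded pose from where the row before left it, along the tool's axes as they then stand; what a row does not reach is not made up. A row lasts 1/8 s, in which the tool goes at most 62.5 mm and 10.7 degrees, less where a joint would pass 70% of its speed; a pose out of reach is approached as far as the arm can. A call with a gripper value outside its range is refused whole. "claw" is the closure, from -1 (fully open) to 1 (shut), so that 0 is half open, set as the call begins (left out, the last holds). The fingers move at their own pace and stop on an object; the grip force is fixed at half the most. Time passes only in rows, so rows that do not move let the fingers close. It gives the time, the measured TCP pose, the force and the opening at its end, in the units of the state.
- arm.observe(): the state, without advancing time (a new reading comes with each control period).
- arm.grab_frame(name): name is "scene" or "top" or "wrist"; returns a dict with "pixels" (400x640x3 uint8, red, green, blue), "fx", "fy", "cx", "cy" (pixels), "R" (3x3) and "t" (3): a world point X has camera coordinates R X + t. Camera axes: x right, y down, z forward; pixel columns grow to the right and rows downward; lengths in m; the calibration is good to about 2 mm. The wrist camera is an equidistant fisheye: a pixel r from the principal point sees the ray r / f radians off the axis. A picture is of the moment at which its call begins. There is no depth.
- arm.hand_in(): hands the job in, once; it reports no verdict.
The state is a dict: "t": time; "joint_positions": joint angles; "qd": joint speeds; "joint_torque": joint torques, N m; "tool_pos": TCP position; "tool_rot": TCP orientation; "ft_force": force on the tool from outside, world axes, zero at the start; "ft_torque": the same for the moment, N m; "opening": finger opening in m.
Only numpy, scipy, OpenCV 4.12 (cv2) and the standard library are available. Lean on these libraries where they do the work, as an engineer would, in place of code of your own. Each camera call takes 0.05 s, during which the arm holds its last target.

## Working session

There is one attempt and no reset: what is moved stays moved. The work goes in short steps, Python scripts to look and compute and a tool call to move; the robot and the scene stay as the last step left them, time stands still between calls to the robot, and variables do not carry over. Pictures are saved under pics/ and viewed, and the job is handed in when it is done.

Besides the shell and the picture viewer there is one more tool, called after "Call:" as name([rows], argument=value, ...), one row to a line, values as JSON. move_arm: Moves the arm, as the interface text tells. Its arguments: {"type":"object","properties":{"plan":{"type":"array"},"claw":{"type":"number"}},"required":["plan"]}

```bash
mkdir -p pics
python3 - <<'E'
from cell import arm
import cv2,pickle
s=arm.observe();print(s)
for n in("scene","top","wrist"):
    f=arm.grab_frame(n);pickle.dump(f,open(f"{n}0.pkl","wb"))
    cv2.imwrite(f"pics/{n}0.png",f["pixels"][:,:,::-1])
    print(n,f["fx"],f["fy"],f["cx"],f["cy"],f["R"],f["t"])
E
```

```text
{'t': 0.0, 'joint_positions': array([-6.70182388e+01,  5.26312921e+00,  7.05818894e+01,  3.99482970e-04,
        1.04268367e+02, -3.24839096e+00]), 'qd': array([ 0.08461063,  0.05447073, -0.02337613, -0.09096474, -0.02494817,
        0.03722556]), 'joint_torque': array([-3.42003848e-03, -4.58731985e+01, -4.18033576e+01, -3.48086687e-04,
        1.14173832e-02,  4.41466000e-05]), 'tool_pos': array([ 0.26507577, -0.53794492,  0.23015057]), 'tool_rot': array([[ 8.97025190e-01,  4.41978756e-01, -7.66437522e-04],
       [ 4.41979405e-01, -8.97023343e-01,  1.82451966e-03],
       [ 1.18886581e-04, -1.97538969e-03, -9.99998042e-01]]), 'ft_force': array([-0.90991692, -0.08151371,  0.61394358]), 'ft_torque': array([ 0.01164806, -0.04369187,  0.00410862]), 'opening': 0.08575453945491554}
scene 481.22216786459524 481.22216786459524 319.43479588507836 197.59219265340923 [[ 0.70548302  0.70843712 -0.02026217]
 [ 0.47168503 -0.49067241 -0.73263484]
 [-0.5289678   0.50730408 -0.68032024]] [-0.36118441 -0.227627    1.55971275]
top 490.8388871681517 490.8388871681517 315.96184328835835 197.3854685897737 [[-0.00578834 -0.99993907  0.00940001]
 [-0.99620004  0.00494928 -0.08695392]
 [ 0.0869021  -0.00986761 -0.99616799]] [0.00374238 0.52521522 1.26487236]
wrist 309.70691628693146 309.70691628693146 322.91796887862165 198.30790173451553 [[ 0.44118028 -0.89741775 -0.0011627 ]
 [-0.86224097 -0.42424547  0.27668808]
 [-0.24879806 -0.12106679 -0.96095908]] [-0.5988595  -0.03440072  0.37886684]
```

View pics/top0.png

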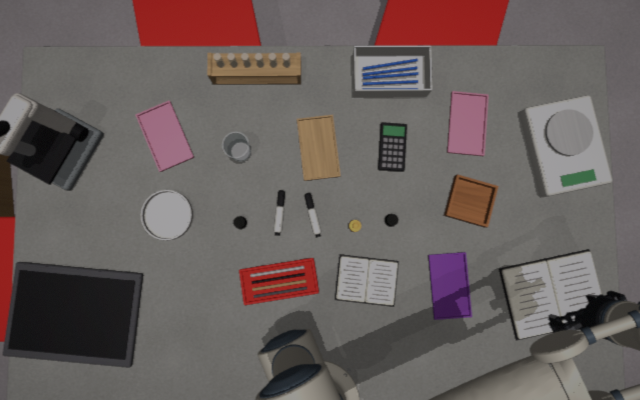

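View pics/scene0.png

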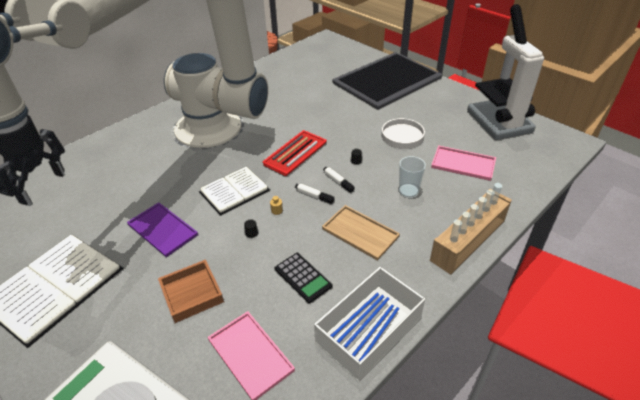

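View pics/wrist0.png

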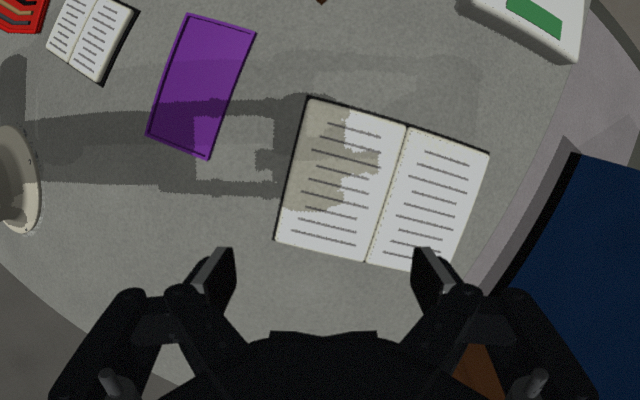

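Candidates in the top view:
- **Markers:** (280,212) and (313,215).
- **Stoppers:** (240,222) and (391,220).
- **Weight:** (355,226).
- **Trays:** pale wood at (319,147). The look-alikes are pink at (165,136) and (467,124), and purple at (450,285).
- **Dish:** (167,215). The balance pan at (570,132) is not a dish.
- **Box:** (472,201). The box with the pens at (392,70) is not it.
- **Beaker:** (237,146).

By the description I take the pale-wood tray, and I'll check it in a close crop.

```bash
cat > h.py <<'E'
import numpy as np,cv2,pickle
def load(n): return pickle.load(open(n,"rb"))
def back(f,u,v,z):
    d=np.array([(u-f["cx"])/f["fx"],(v-f["cy"])/f["fy"],1.]);R=np.array(f["R"]);c=-R.T@np.array(f["t"]);d=R.T@d
    return c+d*(z-c[2])/d[2]
def proj(f,X):
    p=np.array(f["R"])@np.array(X,float)+np.array(f["t"]);return np.array([f["fx"]*p[0]/p[2]+f["cx"],f["fy"]*p[1]/p[2]+f["cy"]])
def fish(f,X):
    p=np.array(f["R"])@np.array(X,float)+np.array(f["t"]);th=np.arctan2(np.hypot(p[0],p[1]),p[2]);r=f["fx"]*th;n=np.hypot(p[0],p[1])
    return np.array([f["cx"]+r*p[0]/n,f["cy"]+r*p[1]/n])
def fback(f,u,v,z):
    a=np.array([u-f["cx"],v-f["cy"]]);r=np.hypot(*a);th=r/f["fx"]
    d=np.array([np.sin(th)*a[0]/r,np.sin(th)*a[1]/r,np.cos(th)]);R=np.array(f["R"]);c=-R.T@np.array(f["t"]);d=R.T@d
    return c+d*(z-c[2])/d[2]
E
python3 - <<'E'
from h import *
f=load("top0.pkl");im=f["pixels"][:,:,::-1]
c=cv2.resize(im[100:250,130:330],None,fx=4,fy=4,interpolation=cv2.INTER_CUBIC);cv2.imwrite("pics/c1.png",c)
c=cv2.resize(im[100:250,300:500],None,fx=4,fy=4,interpolation=cv2.INTER_CUBIC);cv2.imwrite("pics/c2.png",c)
E
```

```text
(no output)
```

View pics/c1.png

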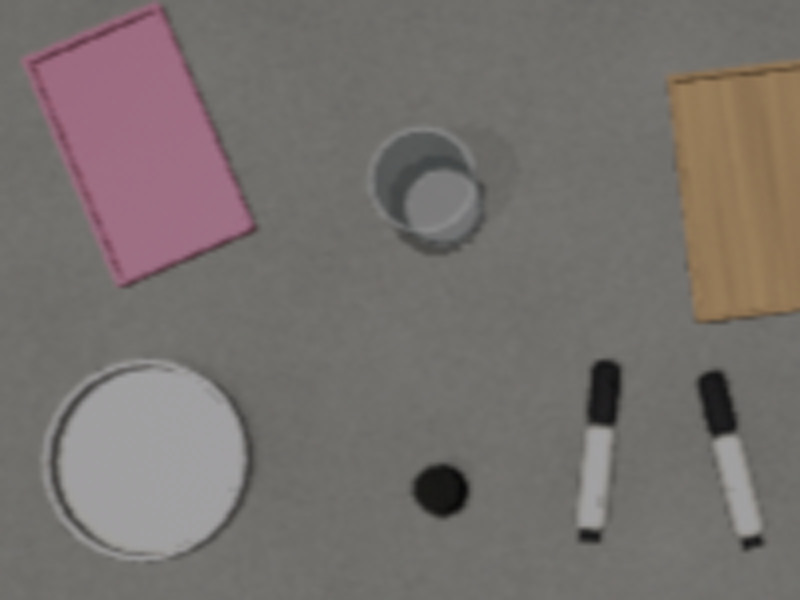

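View pics/c2.png

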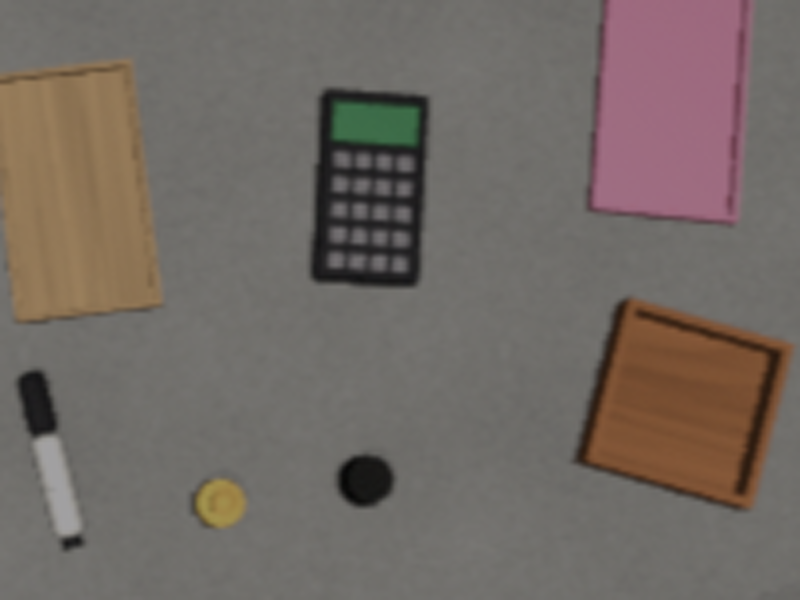

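The crops show the pale-wood tray (no pink), the white dish and the dark square box. Both markers point cap-up in the image, and the stoppers and the weight are standing.

Run:
```python
from h import *
np.set_printoptions(precision=4,suppress=True)
f=load("top0.pkl");g=load("scene0.pkl")
def p(c,u,v,z): return back(f,(u+.5)/4-.5+(130 if c==1 else 300),(v+.5)/4-.5+100,z)
def seg(a,b,nm):
    d=a-b;print(nm,"c",(a+b)/2,"len",np.linalg.norm(d),"yaw",np.degrees(np.arctan2(d[1],d[0])),"scene",proj(g,(a+b)/2))
seg(p(1,606,362,.01),p(1,590,542,.01),"mA");seg(p(1,711,372,.01),p(1,753,548,.01),"mB")
for n,c,u,v,z in(("sA",1,441,490,.018),("sB",2,366,480,.018),("w",2,220,502,.025),("dish",1,147,460,.024),("beak top",1,424,180,.095),("beakbot",1,441,207,.003)):
    X=p(c,u,v,z);print(n,X,"scene",proj(g,X), "r",np.hypot(*X[:2]))
T=[p(1,667,75,.012),p(2,131,61,.012),p(2,161,304,.012),p(1,695,322,.012)]
B=[p(2,628,299,.03),p(2,791,344,.03),p(2,750,508,.03),p(2,579,463,.03)]
for Q in(T,B):
    print(np.mean(Q,0),[np.linalg.norm(Q[i]-Q[i-1]) for i in range(4)],[np.degrees(np.arctan2(*(Q[i]-Q[i-1])[1::-1])) for i in range(4)],proj(g,np.mean(Q,0)))
im=g["pixels"][:,:,::-1]
cv2.imwrite("pics/s1.png",cv2.resize(im[110:260,230:430],None,fx=4,fy=4,interpolation=cv2.INTER_CUBIC))
cv2.imwrite("pics/s2.png",cv2.resize(im[180:330,150:350],None,fx=4,fy=4,interpolation=cv2.INTER_CUBIC))
```

```text
mA c [0.4867 0.0983 0.01  ] len 0.11937439428211047 yaw -5.0312734711681735 scene [337.8858 178.4119]
mB c [0.4809 0.0099 0.01  ] len 0.1195801214211555 yaw 13.113980242966942 scene [313.8642 192.7981]
sA [0.4616 0.2005 0.018 ] scene [355.7859 156.0003] r 0.5032699646921667
sB [ 0.466  -0.1962  0.018 ] scene [250.6203 227.7519] r 0.5056622177899165
w [ 0.4519 -0.0995  0.025 ] scene [275.9074 203.7493] r 0.4627363316404669
dish [0.482 0.391 0.024] scene [402.0801 129.7143] r 0.6206181647360417
beak top [0.6521 0.2014 0.095 ] scene [411.5    163.6054] r 0.6824767453221122
beakbot [0.6518 0.2041 0.003 ] scene [408.3416 189.368 ] r 0.6830520343101296
[ 0.661  -0.0054  0.012 ] [np.float64(0.16785501767109778), np.float64(0.09712611993232677), np.float64(0.1655550799342903), np.float64(0.0977022951898355)] [np.float64(6.217595897950349), np.float64(-84.54069628484717), np.float64(-173.58188218663247), np.float64(96.81316059067284)] [359.9818 228.8886]
[ 0.5146 -0.4055  0.03  ] [np.float64(0.11323283363005596), np.float64(0.11050509149917055), np.float64(0.1116023973581016), np.float64(0.11472440565719927)] [np.float64(-18.185856949963355), np.float64(-105.87639701814784), np.float64(163.94189974859958), np.float64(74.89224733445191)] [189.7757 284.679 ]
```

View pics/s1.png

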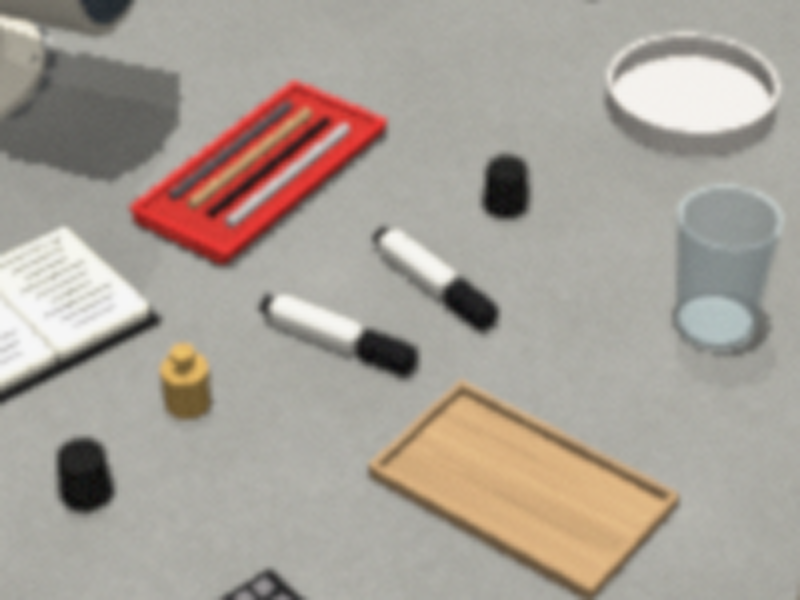

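View pics/s2.png

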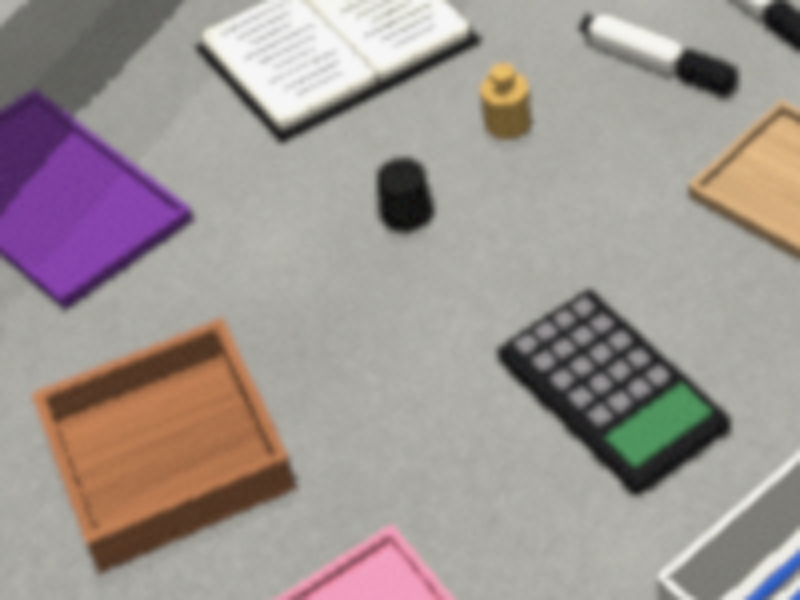

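The top-view measurements project onto the right spots in the scene view, to within about 1 px, and the sizes match. I'll start with marker A, moving above it and turning the jaws across the barrel.

Call:
move_arm([
  {"tx": 0.03,"ty": -0.0295},
  {"tx": 0.03,"ty": -0.0295},
  {"tx": 0.03,"ty": -0.0295},
  {"tx": 0.03,"ty": -0.0295},
  {"tx": 0.03,"ty": -0.0295},
  {"tx": 0.03,"ty": -0.0295},
  {"tx": 0.03,"ty": -0.0295},
  {"tx": 0.03,"ty": -0.0295},
  {"tx": 0.03,"ty": -0.0295},
  {"tx": 0.03,"ty": -0.0295},
  {"tx": 0.03,"ty": -0.0295},
  {"tx": 0.03,"ty": -0.0295},
  {"tx": 0.03,"ty": -0.0295},
  {"tx": 0.03,"ty": -0.0295},
  {"tx": 0.03,"ty": -0.0295},
  {"tx": 0.03,"ty": -0.0295},
  {"wz": 0.136},
  {"wz": 0.136},
  {"wz": 0.136},
  {"wz": 0.136},
], claw=0.1)

```text
schema error: expected keys tx, ty, tz, wx, wy, wz
```

```bash
cat >> h.py <<'E'
def go(x,y,z,yaw=None):
    from cell import arm
    s=arm.observe();R=s["tool_rot"];p=s["tool_pos"]
    cy=np.degrees(np.arctan2(R[1,0],R[0,0]))
    print("t",round(s["t"],2),"pos",p.round(4),"yaw",round(cy,2),"tilt",R[:,2].round(4),"open",round(s["opening"],4),"F",s["ft_force"].round(1),"q",s["joint_positions"].round(0))
    # ideal tool-down frame with the yaw after turning
    w=0.
    if yaw is not None: w=-np.radians((yaw-cy+90)%180-90)
    d=np.array([x,y,z])-p
    for n,a in(("before-turn",cy),("after-turn",cy-np.degrees(w))):
        a=np.radians(a);X=np.array([np.cos(a),np.sin(a),0]);Y=np.array([np.sin(a),-np.cos(a),0])
        print(n,"tx %.4f ty %.4f tz %.4f  wz %.4f  dist %.3f"%(d@X,d@Y,-d[2],w,np.linalg.norm(d)))
E
cat > snap.py <<'E'
import sys
from h import *
from cell import arm
f=arm.grab_frame(sys.argv[1]);pickle.dump(f,open(sys.argv[2]+".pkl","wb"));cv2.imwrite(f"pics/{sys.argv[2]}.png",f["pixels"][:,:,::-1])
E
python3 snap.py wrist w1; python3 -c "
from h import *
go(.4867,.0983,.008,-5.0)
f=load('w1.pkl')
for q in((.4867,.0983,.02),(.481,.0099,.02)):print(fish(f,q))"
```

```text
t 0.2 pos [ 0.2651 -0.5381  0.2305] yaw 26.23 tilt [-5.0e-04  1.2e-03 -1.0e+00] open 0.0853 F [ 0.8  0.8 -0.3] q [-67.   5.  71.  -0. 104.  -3.]
before-turn tx 0.4800 ty -0.4729 tz 0.2225  wz 0.5451  dist 0.710
after-turn tx 0.1653 ty -0.6532 tz 0.2225  wz 0.5451  dist 0.710
[ 54.39705136 -80.30938029]
[ 78.77537574 -78.02639572]
```

View pics/w1.png

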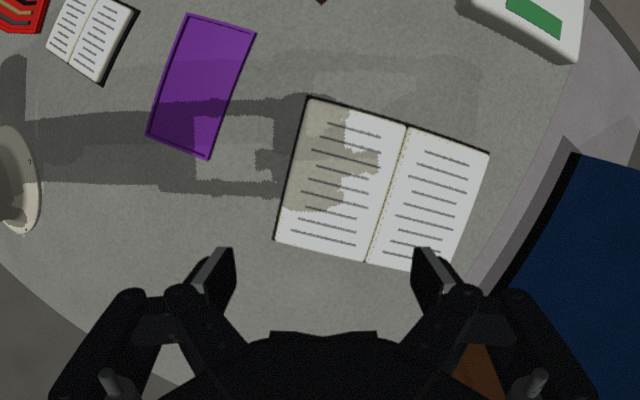

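The call was refused because every row needs all six keys, so nothing moved. I'll resend it in full.

Call:
move_arm([
  {"tx": 0.03,"ty": -0.0295,"tz": 0,"wx": 0,"wy": 0,"wz": 0},
  {"tx": 0.03,"ty": -0.0295,"tz": 0,"wx": 0,"wy": 0,"wz": 0},
  {"tx": 0.03,"ty": -0.0295,"tz": 0,"wx": 0,"wy": 0,"wz": 0},
  {"tx": 0.03,"ty": -0.0295,"tz": 0,"wx": 0,"wy": 0,"wz": 0},
  {"tx": 0.03,"ty": -0.0295,"tz": 0,"wx": 0,"wy": 0,"wz": 0},
  {"tx": 0.03,"ty": -0.0295,"tz": 0,"wx": 0,"wy": 0,"wz": 0},
  {"tx": 0.03,"ty": -0.0295,"tz": 0,"wx": 0,"wy": 0,"wz": 0},
  {"tx": 0.03,"ty": -0.0295,"tz": 0,"wx": 0,"wy": 0,"wz": 0},
  {"tx": 0.03,"ty": -0.0295,"tz": 0,"wx": 0,"wy": 0,"wz": 0},
  {"tx": 0.03,"ty": -0.0295,"tz": 0,"wx": 0,"wy": 0,"wz": 0},
  {"tx": 0.03,"ty": -0.0295,"tz": 0,"wx": 0,"wy": 0,"wz": 0},
  {"tx": 0.03,"ty": -0.0295,"tz": 0,"wx": 0,"wy": 0,"wz": 0},
  {"tx": 0.03,"ty": -0.0295,"tz": 0,"wx": 0,"wy": 0,"wz": 0},
  {"tx": 0.03,"ty": -0.0295,"tz": 0,"wx": 0,"wy": 0,"wz": 0},
  {"tx": 0.03,"ty": -0.0295,"tz": 0,"wx": 0,"wy": 0,"wz": 0},
  {"tx": 0.03,"ty": -0.0295,"tz": 0,"wx": 0,"wy": 0,"wz": 0},
  {"tx": 0,"ty": 0,"tz": 0,"wx": 0,"wy": 0,"wz": 0.136},
  {"tx": 0,"ty": 0,"tz": 0,"wx": 0,"wy": 0,"wz": 0.136},
  {"tx": 0,"ty": 0,"tz": 0,"wx": 0,"wy": 0,"wz": 0.136},
  {"tx": 0,"ty": 0,"tz": 0,"wx": 0,"wy": 0,"wz": 0.136},
], claw=0.1)

```text
t: 2.7
tool_pos: [0.4871, 0.0974, 0.231]
tool_rot: [[0.996, -0.09, -0.0], [-0.09, -0.996, -0.0], [-0.0, 0.0, -1.0]]
ft_force: [-0.1, -0.2, 0.4]
opening: 0.0382
```

```bash
python3 snap.py wrist w2; python3 -c "
from h import *
go(.4867,.0983,.008,-5.0)
f=load('w2.pkl')
for q in((.4867,.0983,.02),(.481,.0099,.02)):print(fish(f,q))"
```

```text
t 2.75 pos [0.4871 0.0974 0.2311] yaw -5.49 tilt [-4.e-04 -0.e+00 -1.e+00] open 0.0385 F [ 0.6 -0.1 -0.6] q [  7. -11.  86.   0. 105. 103.]
before-turn tx -0.0004 ty -0.0009 tz 0.2231  wz -0.0085  dist 0.223
after-turn tx -0.0004 ty -0.0009 tz 0.2231  wz -0.0085  dist 0.223
[322.91406408 173.00450719]
[397.62944117 171.50398113]
```

View pics/w2.png

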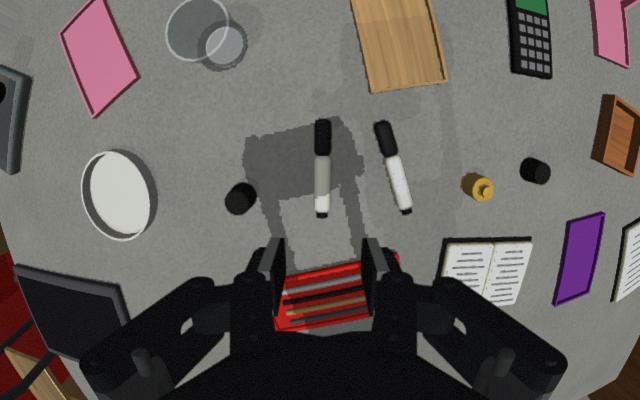

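The wrist view has marker A running from (323,119) to (321,217). The measured pose predicts its centre at (323,173), so I'm lined up over it. Going down and gripping.

Call:
move_arm([
  {"tx": 0,"ty": -0.001,"tz": 0.045,"wx": 0,"wy": 0,"wz": -0.008},
  {"tx": 0,"ty": 0,"tz": 0.045,"wx": 0,"wy": 0,"wz": 0},
  {"tx": 0,"ty": 0,"tz": 0.045,"wx": 0,"wy": 0,"wz": 0},
  {"tx": 0,"ty": 0,"tz": 0.045,"wx": 0,"wy": 0,"wz": 0},
  {"tx": 0,"ty": 0,"tz": 0.028,"wx": 0,"wy": 0,"wz": 0},
  {"tx": 0,"ty": 0,"tz": 0.015,"wx": 0,"wy": 0,"wz": 0},
  {"tx": 0,"ty": 0,"tz": 0,"wx": 0,"wy": 0,"wz": 0},
])

```text
t: 3.62
tool_pos: [0.4867, 0.0982, 0.0076]
tool_rot: [[0.997, -0.077, -0.002], [-0.077, -0.997, -0.0], [-0.002, 0.0, -1.0]]
ft_force: [-0.2, -1.1, -0.9]
opening: 0.0385
```

Call:
move_arm([
  {"tx": 0,"ty": 0,"tz": 0,"wx": 0,"wy": 0,"wz": 0},
  {"tx": 0,"ty": 0,"tz": 0,"wx": 0,"wy": 0,"wz": 0},
  {"tx": 0,"ty": 0,"tz": 0,"wx": 0,"wy": 0,"wz": 0},
  {"tx": 0,"ty": 0,"tz": 0,"wx": 0,"wy": 0,"wz": 0},
], claw=1)

```text
t: 4.12
tool_pos: [0.4885, 0.0985, 0.0102]
tool_rot: [[0.997, -0.078, 0.003], [-0.078, -0.997, 0.0], [0.003, -0.001, -1.0]]
ft_force: [-0.5, 0.8, 6.6]
opening: 0.0178
```

Call:
move_arm([
  {"tx": 0,"ty": 0,"tz": -0.01,"wx": 0,"wy": 0,"wz": 0},
  {"tx": 0,"ty": 0,"tz": -0.03,"wx": 0,"wy": 0,"wz": 0},
  {"tx": 0,"ty": 0,"tz": -0.03,"wx": 0,"wy": 0,"wz": 0},
  {"tx": 0,"ty": 0,"tz": -0.03,"wx": 0,"wy": 0,"wz": 0},
  {"tx": 0,"ty": 0,"tz": 0,"wx": 0,"wy": 0,"wz": 0},
])

```text
t: 4.75
tool_pos: [0.4888, 0.0985, 0.1117]
tool_rot: [[0.997, -0.078, 0.006], [-0.078, -0.997, 0.001], [0.006, -0.001, -1.0]]
ft_force: [0.1, 0.2, -1.1]
opening: 0.0184
```

```bash
python3 snap.py wrist w3; python3 -c "
from h import *
c=np.array([.661,-.0054]);a=np.radians(6.2);ny=np.array([-np.sin(a),np.cos(a)])
for s in(.022,-.022):
  q=c+s*ny;print(q);go(q[0],q[1],.0125,6.2)"
```

```text
[0.65862401 0.01647132]
t 4.8 pos [0.4878 0.0984 0.1095] yaw -4.48 tilt [ 2.5e-03  3.0e-04 -1.0e+00] open 0.0178 F [-1.   0.4 -1.1] q [  7. -10.  98.  -0.  92. 102.]
before-turn tx 0.1767 ty 0.0683 tz 0.0970  wz -0.1864  dist 0.213
after-turn tx 0.1609 ty 0.0999 tz 0.0970  wz -0.1864  dist 0.213
[ 0.66337599 -0.02727132]
t 4.8 pos [0.4878 0.0984 0.1095] yaw -4.48 tilt [ 2.5e-03  3.0e-04 -1.0e+00] open 0.0178 F [-1.   0.4 -1.1] q [  7. -10.  98.  -0.  92. 102.]
before-turn tx 0.1848 ty 0.1116 tz 0.0970  wz -0.1864  dist 0.237
after-turn tx 0.1609 ty 0.1439 tz 0.0970  wz -0.1864  dist 0.237
```

View pics/w3.png

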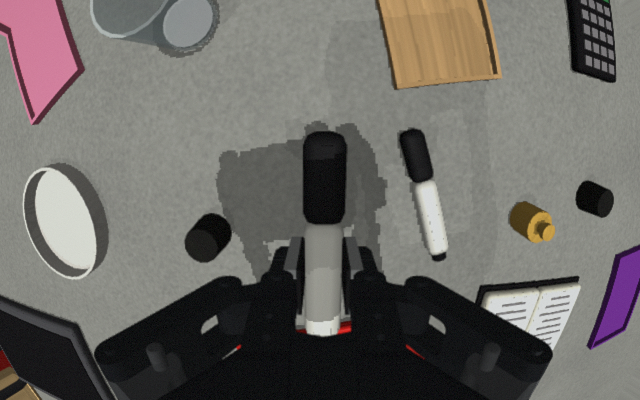

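Marker A is held level with its cap forward at (325,180). I'm carrying it over the tray, to the half on the beaker side.

Call:
move_arm([
  {"tx": 0.0353,"ty": 0.0137,"tz": 0,"wx": 0,"wy": 0,"wz": 0},
  {"tx": 0.0353,"ty": 0.0137,"tz": 0,"wx": 0,"wy": 0,"wz": 0},
  {"tx": 0.0353,"ty": 0.0137,"tz": 0,"wx": 0,"wy": 0,"wz": 0},
  {"tx": 0.0353,"ty": 0.0137,"tz": 0,"wx": 0,"wy": 0,"wz": 0},
  {"tx": 0.0353,"ty": 0.0137,"tz": 0,"wx": 0,"wy": 0,"wz": 0},
  {"tx": 0,"ty": 0,"tz": 0,"wx": 0,"wy": 0,"wz": -0.093},
  {"tx": 0,"ty": 0,"tz": 0,"wx": 0,"wy": 0,"wz": -0.093},
  {"tx": 0,"ty": 0,"tz": 0.035,"wx": 0,"wy": 0,"wz": 0},
  {"tx": 0,"ty": 0,"tz": 0,"wx": 0,"wy": 0,"wz": 0},
])

```text
t: 5.92
tool_pos: [0.6548, 0.0163, 0.0675]
tool_rot: [[0.994, 0.107, -0.01], [0.107, -0.994, 0.0], [-0.01, -0.001, -1.0]]
ft_force: [-0.6, 0.2, -0.4]
opening: 0.0181
```

```bash
python3 snap.py wrist w4; python3 snap.py top t4; python3 -c "
from h import *
go(.6586,.0165,.0145,6.2)
f=load('t4.pkl');cv2.imwrite('pics/t4c.png',cv2.resize(f['pixels'][90:240,220:420,::-1],None,fx=4,fy=4))"
```

```text
t 6.03 pos [0.657  0.0163 0.0721] yaw 6.17 tilt [-2.8e-03  1.0e-04 -1.0e+00] open 0.0179 F [-0.1  0.1  0.6] q [-2. 16. 75.  0. 90. 82.]
before-turn tx 0.0016 ty -0.0001 tz 0.0576  wz -0.0005  dist 0.058
after-turn tx 0.0016 ty -0.0001 tz 0.0576  wz -0.0005  dist 0.058
```

View pics/w4.png

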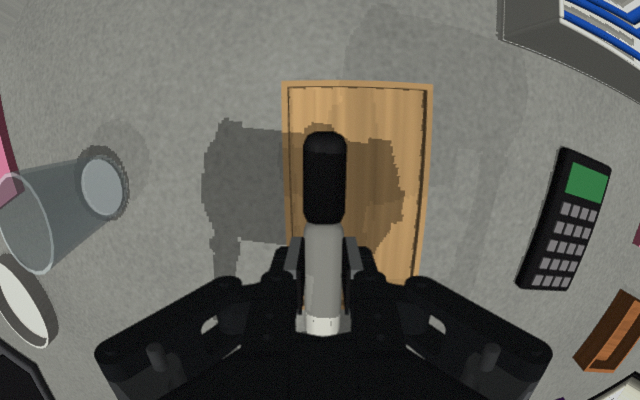

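View pics/t4c.png

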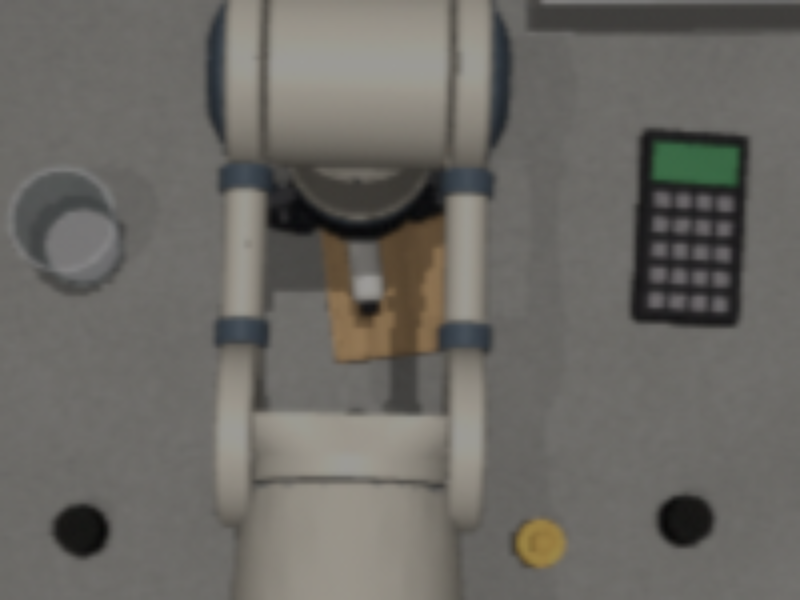

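The marker hangs over the tray's left half, inside the walls, and the pose agrees within 2 mm. Lowering it.

Call:
move_arm([
  {"tx": 0.001,"ty": 0,"tz": 0.03,"wx": 0,"wy": 0,"wz": 0},
  {"tx": 0,"ty": 0,"tz": 0.018,"wx": 0,"wy": 0,"wz": 0},
  {"tx": 0,"ty": 0,"tz": 0.007,"wx": 0,"wy": 0,"wz": 0},
  {"tx": 0,"ty": 0,"tz": 0,"wx": 0,"wy": 0,"wz": 0},
  {"tx": 0,"ty": 0,"tz": 0,"wx": 0,"wy": 0,"wz": 0},
])

```text
t: 6.65
tool_pos: [0.6595, 0.0163, 0.0196]
tool_rot: [[0.994, 0.108, 0.002], [0.108, -0.994, -0.0], [0.002, 0.0, -1.0]]
ft_force: [-0.7, 1.2, 0.4]
opening: 0.0181
```

```bash
python3 -c "
from h import *
go(.6586,.0165,.0145,6.2)"
```

```text
t 6.65 pos [0.6595 0.0163 0.0196] yaw 6.18 tilt [ 0.0019 -0.     -1.    ] open 0.0181 F [-0.7  1.2  0.4] q [-2. 18. 78.  0. 84. 82.]
before-turn tx -0.0009 ty -0.0003 tz 0.0051  wz -0.0004  dist 0.005
after-turn tx -0.0009 ty -0.0003 tz 0.0051  wz -0.0004  dist 0.005
```

Call:
move_arm([
  {"tx": 0,"ty": 0,"tz": 0.004,"wx": 0,"wy": 0,"wz": 0},
  {"tx": 0,"ty": 0,"tz": 0,"wx": 0,"wy": 0,"wz": 0},
  {"tx": 0,"ty": 0,"tz": 0,"wx": 0,"wy": 0,"wz": 0},
])

```text
t: 7.02
tool_pos: [0.6589, 0.0163, 0.0144]
tool_rot: [[0.994, 0.108, 0.0], [0.108, -0.994, -0.0], [0.0, 0.0, -1.0]]
ft_force: [0.1, -0.2, -0.1]
opening: 0.0182
```

Call:
move_arm([
  {"tx": 0,"ty": 0,"tz": 0.0015,"wx": 0,"wy": 0,"wz": 0},
  {"tx": 0,"ty": 0,"tz": 0,"wx": 0,"wy": 0,"wz": 0},
  {"tx": 0,"ty": 0,"tz": 0,"wx": 0,"wy": 0,"wz": 0},
])

```text
t: 7.4
tool_pos: [0.659, 0.0163, 0.0143]
tool_rot: [[0.994, 0.108, 0.001], [0.108, -0.994, -0.0], [0.001, 0.0, -1.0]]
ft_force: [-3.4, -0.3, 4.7]
opening: 0.0179
```

Contact at 4.7 N with TCP at z = 0.0143, so the marker is on the tray floor. Releasing and lifting straight up.

Call:
move_arm([
  {"tx": 0,"ty": 0,"tz": 0,"wx": 0,"wy": 0,"wz": 0},
  {"tx": 0,"ty": 0,"tz": 0,"wx": 0,"wy": 0,"wz": 0},
  {"tx": 0,"ty": 0,"tz": -0.01,"wx": 0,"wy": 0,"wz": 0},
  {"tx": 0,"ty": 0,"tz": -0.03,"wx": 0,"wy": 0,"wz": 0},
  {"tx": 0,"ty": 0,"tz": -0.04,"wx": 0,"wy": 0,"wz": 0},
  {"tx": 0,"ty": 0,"tz": -0.04,"wx": 0,"wy": 0,"wz": 0},
  {"tx": 0,"ty": 0,"tz": 0,"wx": 0,"wy": 0,"wz": 0},
], claw=0.3)

```text
t: 8.28
tool_pos: [0.661, 0.0163, 0.139]
tool_rot: [[0.994, 0.108, 0.009], [0.108, -0.994, -0.0], [0.009, 0.001, -1.0]]
ft_force: [-0.0, 0.3, 0.3]
opening: 0.0301
```

```bash
python3 snap.py wrist w5;  python3 -c "
from h import *
go(.4809,.0099,.0095,13.1)"
```

```text
t 8.32 pos [0.66   0.0163 0.1359] yaw 6.18 tilt [ 5.1e-03 -1.0e-04 -1.0e+00] open 0.0297 F [ 0.7  0.7 -0.7] q [-2. 14. 70.  0. 95. 82.]
before-turn tx -0.1788 ty -0.0129 tz 0.1264  wz -0.1208  dist 0.219
after-turn tx -0.1759 ty -0.0343 tz 0.1264  wz -0.1208  dist 0.219
```

View pics/w5.png

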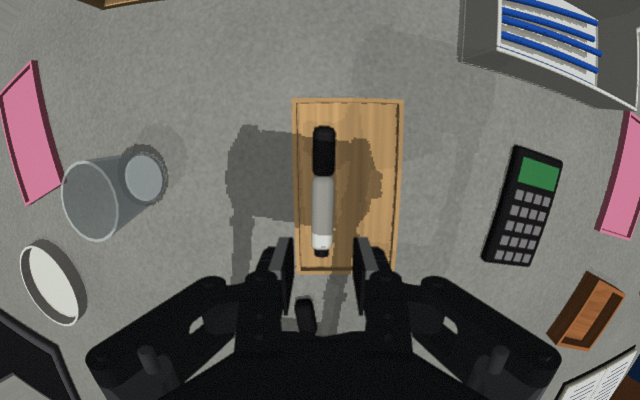

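Marker A lies flat in the tray, from (324,127) to (321,255). Next is marker B.

Call:
move_arm([
  {"tx": -0.0358,"ty": -0.0026,"tz": 0,"wx": 0,"wy": 0,"wz": 0},
  {"tx": -0.0358,"ty": -0.0026,"tz": 0,"wx": 0,"wy": 0,"wz": 0},
  {"tx": -0.0358,"ty": -0.0026,"tz": 0,"wx": 0,"wy": 0,"wz": 0},
  {"tx": -0.0358,"ty": -0.0026,"tz": 0,"wx": 0,"wy": 0,"wz": 0},
  {"tx": -0.0358,"ty": -0.0026,"tz": 0,"wx": 0,"wy": 0,"wz": 0},
  {"tx": 0,"ty": 0,"tz": 0,"wx": 0,"wy": 0,"wz": -0.121},
  {"tx": 0,"ty": 0,"tz": 0.05,"wx": 0,"wy": 0,"wz": 0},
  {"tx": 0,"ty": 0,"tz": 0.03,"wx": 0,"wy": 0,"wz": 0},
  {"tx": 0,"ty": 0,"tz": 0,"wx": 0,"wy": 0,"wz": 0},
  {"tx": 0,"ty": 0,"tz": 0,"wx": 0,"wy": 0,"wz": 0},
], claw=0.1)

```text
t: 9.57
tool_pos: [0.4798, 0.01, 0.0536]
tool_rot: [[0.974, 0.227, 0.001], [0.227, -0.974, 0.0], [0.001, 0.0, -1.0]]
ft_force: [0.6, 0.5, 0.5]
opening: 0.0385
```

```bash
python3 snap.py wrist w6;  python3 -c "
from h import *
go(.4809,.0099,.0095,13.1)"
```

```text
t 9.62 pos [0.4803 0.01   0.0543] yaw 13.11 tilt [ 2.1e-03 -1.0e-04 -1.0e+00] open 0.0383 F [-0.  -0.3 -0.3] q [ -3. -11. 105.  -0.  87.  74.]
before-turn tx 0.0006 ty 0.0002 tz 0.0448  wz 0.0002  dist 0.045
after-turn tx 0.0006 ty 0.0002 tz 0.0448  wz 0.0002  dist 0.045
```

View pics/w6.png

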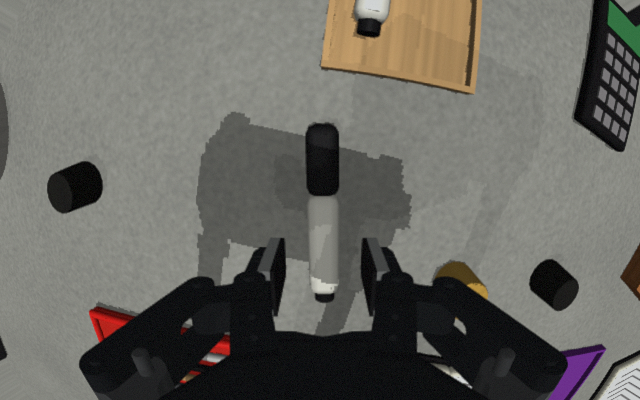

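Marker B sits centred between the jaws, at about (323,215). Going down and gripping.

Call:
move_arm([
  {"tx": 0,"ty": 0,"tz": 0.025,"wx": 0,"wy": 0,"wz": 0},
  {"tx": 0,"ty": 0,"tz": 0.019,"wx": 0,"wy": 0,"wz": 0},
  {"tx": 0,"ty": 0,"tz": 0,"wx": 0,"wy": 0,"wz": 0},
  {"tx": 0,"ty": 0,"tz": 0,"wx": 0,"wy": 0,"wz": 0},
])

```text
t: 10.12
tool_pos: [0.48, 0.01, 0.0097]
tool_rot: [[0.974, 0.227, 0.001], [0.227, -0.974, -0.0], [0.001, 0.0, -1.0]]
ft_force: [0.4, 0.2, 0.1]
opening: 0.0383
```

Call:
move_arm([
  {"tx": 0,"ty": 0,"tz": 0,"wx": 0,"wy": 0,"wz": 0},
  {"tx": 0,"ty": 0,"tz": 0,"wx": 0,"wy": 0,"wz": 0},
  {"tx": 0,"ty": 0,"tz": 0,"wx": 0,"wy": 0,"wz": 0},
  {"tx": 0,"ty": 0,"tz": 0,"wx": 0,"wy": 0,"wz": 0},
], claw=1)

```text
t: 10.62
tool_pos: [0.4804, 0.01, 0.0102]
tool_rot: [[0.974, 0.227, 0.002], [0.227, -0.974, -0.0], [0.002, 0.001, -1.0]]
ft_force: [0.2, -0.4, 6.0]
opening: 0.0183
```

Call:
move_arm([
  {"tx": 0,"ty": 0,"tz": -0.01,"wx": 0,"wy": 0,"wz": 0},
  {"tx": 0,"ty": 0,"tz": -0.03,"wx": 0,"wy": 0,"wz": 0},
  {"tx": 0,"ty": 0,"tz": -0.03,"wx": 0,"wy": 0,"wz": 0},
  {"tx": 0,"ty": 0,"tz": -0.03,"wx": 0,"wy": 0,"wz": 0},
  {"tx": 0,"ty": 0,"tz": 0,"wx": 0,"wy": 0,"wz": 0},
  {"tx": 0,"ty": 0,"tz": 0,"wx": 0,"wy": 0,"wz": 0},
])

```text
t: 11.38
tool_pos: [0.479, 0.01, 0.1079]
tool_rot: [[0.974, 0.227, -0.001], [0.227, -0.974, 0.0], [-0.001, -0.0, -1.0]]
ft_force: [-0.5, -0.7, -0.5]
opening: 0.0184
```

```bash
python3 -c "
from h import *
go(.6634,-.0273,.0145,6.2)"
```

```text
t 11.38 pos [0.479  0.01   0.1079] yaw 13.11 tilt [-1.2e-03  1.0e-04 -1.0e+00] open 0.0184 F [-0.5 -0.7 -0.5] q [ -3. -13. 100.  -0.  93.  74.]
before-turn tx 0.1711 ty 0.0782 tz 0.0934  wz 0.1206  dist 0.210
after-turn tx 0.1793 ty 0.0570 tz 0.0934  wz 0.1206  dist 0.210
```

Call:
move_arm([
  {"tx": 0.0342,"ty": 0.0156,"tz": 0,"wx": 0,"wy": 0,"wz": 0},
  {"tx": 0.0342,"ty": 0.0156,"tz": 0,"wx": 0,"wy": 0,"wz": 0},
  {"tx": 0.0342,"ty": 0.0156,"tz": 0,"wx": 0,"wy": 0,"wz": 0},
  {"tx": 0.0342,"ty": 0.0156,"tz": 0,"wx": 0,"wy": 0,"wz": 0},
  {"tx": 0.0342,"ty": 0.0156,"tz": 0,"wx": 0,"wy": 0,"wz": 0},
  {"tx": 0,"ty": 0,"tz": 0,"wx": 0,"wy": 0,"wz": 0.1206},
  {"tx": 0,"ty": 0,"tz": 0.035,"wx": 0,"wy": 0,"wz": 0},
  {"tx": 0,"ty": 0,"tz": 0,"wx": 0,"wy": 0,"wz": 0},
  {"tx": 0,"ty": 0,"tz": 0,"wx": 0,"wy": 0,"wz": 0},
])

```text
t: 12.5
tool_pos: [0.6633, -0.0271, 0.0734]
tool_rot: [[0.994, 0.108, -0.001], [0.108, -0.994, 0.0], [-0.001, -0.0, -1.0]]
ft_force: [0.3, -0.3, 0.5]
opening: 0.018
```

```bash
python3 snap.py wrist w7;  python3 -c "
from h import *
go(.6634,-.0273,.0145,6.2)"
```

```text
t 12.55 pos [ 0.6639 -0.0272  0.0746] yaw 6.21 tilt [ 7.e-04 -0.e+00 -1.e+00] open 0.0182 F [-0.2 -0.2 -0. ] q [-5. 16. 74.  0. 90. 79.]
before-turn tx -0.0005 ty 0.0001 tz 0.0601  wz 0.0001  dist 0.060
after-turn tx -0.0005 ty 0.0001 tz 0.0601  wz 0.0001  dist 0.060
```

View pics/w7.png

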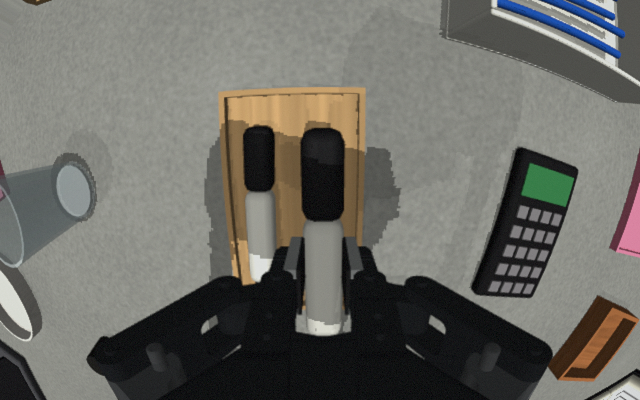

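Marker B is over the right half, clear of marker A. Lowering it.

Call:
move_arm([
  {"tx": 0,"ty": 0,"tz": 0.03,"wx": 0,"wy": 0,"wz": 0},
  {"tx": 0,"ty": 0,"tz": 0.02,"wx": 0,"wy": 0,"wz": 0},
  {"tx": 0,"ty": 0,"tz": 0.007,"wx": 0,"wy": 0,"wz": 0},
  {"tx": 0,"ty": 0,"tz": 0,"wx": 0,"wy": 0,"wz": 0},
  {"tx": 0,"ty": 0,"tz": 0,"wx": 0,"wy": 0,"wz": 0},
  {"tx": 0,"ty": 0,"tz": 0,"wx": 0,"wy": 0,"wz": 0},
])

```text
t: 13.3
tool_pos: [0.6644, -0.0272, 0.018]
tool_rot: [[0.994, 0.108, 0.002], [0.108, -0.994, -0.0], [0.002, 0.0, -1.0]]
ft_force: [-0.9, 0.4, -0.6]
opening: 0.0181
```

Call:
move_arm([
  {"tx": 0,"ty": 0,"tz": 0.003,"wx": 0,"wy": 0,"wz": 0},
  {"tx": 0,"ty": 0,"tz": 0,"wx": 0,"wy": 0,"wz": 0},
  {"tx": 0,"ty": 0,"tz": 0,"wx": 0,"wy": 0,"wz": 0},
  {"tx": 0,"ty": 0,"tz": 0,"wx": 0,"wy": 0,"wz": 0},
])

```text
t: 13.8
tool_pos: [0.6641, -0.0272, 0.0143]
tool_rot: [[0.994, 0.108, 0.001], [0.108, -0.994, -0.0], [0.001, 0.0, -1.0]]
ft_force: [2.0, 0.2, 3.2]
opening: 0.0184
```

Contact at 3.2 N at the same height as before. Releasing.

Call:
move_arm([
  {"tx": 0,"ty": 0,"tz": 0,"wx": 0,"wy": 0,"wz": 0},
  {"tx": 0,"ty": 0,"tz": 0,"wx": 0,"wy": 0,"wz": 0},
  {"tx": 0,"ty": 0,"tz": -0.01,"wx": 0,"wy": 0,"wz": 0},
  {"tx": 0,"ty": 0,"tz": -0.03,"wx": 0,"wy": 0,"wz": 0},
  {"tx": 0,"ty": 0,"tz": -0.04,"wx": 0,"wy": 0,"wz": 0},
  {"tx": 0,"ty": 0,"tz": -0.04,"wx": 0,"wy": 0,"wz": 0},
  {"tx": 0,"ty": 0,"tz": 0,"wx": 0,"wy": 0,"wz": 0},
  {"tx": 0,"ty": 0,"tz": 0,"wx": 0,"wy": 0,"wz": 0},
], claw=0.3)

```text
t: 14.8
tool_pos: [0.6636, -0.0272, 0.1337]
tool_rot: [[0.994, 0.108, -0.0], [0.108, -0.994, 0.0], [-0.0, -0.0, -1.0]]
ft_force: [1.1, -0.4, -0.6]
opening: 0.03
```

```bash
python3 snap.py wrist w8;  python3 -c "
from h import *
go(.4616,.2005,.010)"
```

```text
t 14.85 pos [ 0.6631 -0.0271  0.1324] yaw 6.2 tilt [-2.1e-03  2.0e-04 -1.0e+00] open 0.0303 F [-0.1  0.  -0.5] q [-5. 15. 69.  0. 96. 79.]
before-turn tx -0.1757 ty -0.2480 tz 0.1224  wz 0.0000  dist 0.328
after-turn tx -0.1757 ty -0.2480 tz 0.1224  wz 0.0000  dist 0.328
```

View pics/w8.png

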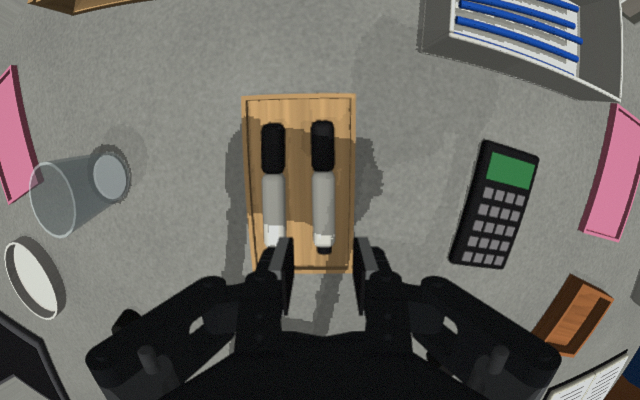

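Both markers lie flat in the tray. Next is stopper A.

Call:
move_arm([
  {"tx": -0.022,"ty": -0.031,"tz": 0,"wx": 0,"wy": 0,"wz": 0},
  {"tx": -0.022,"ty": -0.031,"tz": 0,"wx": 0,"wy": 0,"wz": 0},
  {"tx": -0.022,"ty": -0.031,"tz": 0,"wx": 0,"wy": 0,"wz": 0},
  {"tx": -0.022,"ty": -0.031,"tz": 0,"wx": 0,"wy": 0,"wz": 0},
  {"tx": -0.022,"ty": -0.031,"tz": 0,"wx": 0,"wy": 0,"wz": 0},
  {"tx": -0.022,"ty": -0.031,"tz": 0,"wx": 0,"wy": 0,"wz": 0},
  {"tx": -0.022,"ty": -0.031,"tz": 0,"wx": 0,"wy": 0,"wz": 0},
  {"tx": -0.022,"ty": -0.031,"tz": 0,"wx": 0,"wy": 0,"wz": 0},
  {"tx": 0,"ty": 0,"tz": 0.03,"wx": 0,"wy": 0,"wz": 0},
  {"tx": 0,"ty": 0,"tz": 0.02,"wx": 0,"wy": 0,"wz": 0},
  {"tx": 0,"ty": 0,"tz": 0,"wx": 0,"wy": 0,"wz": 0},
  {"tx": 0,"ty": 0,"tz": 0,"wx": 0,"wy": 0,"wz": 0},
], claw=-0.4)

```text
t: 16.35
tool_pos: [0.4623, 0.2, 0.0841]
tool_rot: [[0.994, 0.107, -0.0], [0.107, -0.994, -0.0], [-0.0, 0.0, -1.0]]
ft_force: [-0.6, 1.0, 0.6]
opening: 0.0595
```

```bash
python3 snap.py wrist w9;  python3 -c "
from h import *
go(.4616,.2005,.010)
f=load('w9.pkl')
print(fish(f,(.4616,.2005,.036)),fish(f,(.4616,.2005,.0)))"
```

```text
t 16.4 pos [0.4626 0.2002 0.0846] yaw 6.15 tilt [ 1.e-03  3.e-04 -1.e+00] open 0.0596 F [ 0.   0.2 -0.7] q [ 20.  -9.  99.  -0.  90. 103.]
before-turn tx -0.0010 ty -0.0004 tz 0.0746  wz 0.0000  dist 0.075
after-turn tx -0.0010 ty -0.0004 tz 0.0746  wz 0.0000  dist 0.075
[323.49292204 222.80247354] [323.36829914 206.30650716]
```

View pics/w9.png

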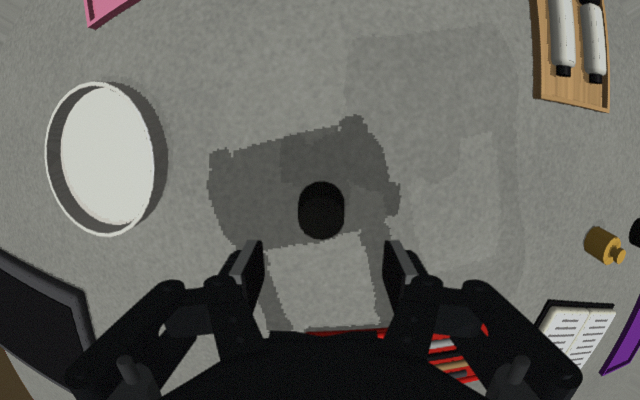

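The stopper appears at (321,210), within about 3 mm of the prediction and between the jaws. Going down and gripping.

Call:
move_arm([
  {"tx": 0,"ty": -0.001,"tz": 0.03,"wx": 0,"wy": 0,"wz": 0},
  {"tx": 0,"ty": 0,"tz": 0.03,"wx": 0,"wy": 0,"wz": 0},
  {"tx": 0,"ty": 0,"tz": 0.014,"wx": 0,"wy": 0,"wz": 0},
  {"tx": 0,"ty": 0,"tz": 0,"wx": 0,"wy": 0,"wz": 0},
  {"tx": 0,"ty": 0,"tz": 0,"wx": 0,"wy": 0,"wz": 0},
])

```text
t: 17.02
tool_pos: [0.4629, 0.2016, 0.0114]
tool_rot: [[0.994, 0.108, 0.002], [0.108, -0.994, 0.001], [0.002, -0.001, -1.0]]
ft_force: [0.7, 0.4, 0.2]
opening: 0.0596
```

Call:
move_arm([
  {"tx": 0,"ty": 0,"tz": 0,"wx": 0,"wy": 0,"wz": 0},
  {"tx": 0,"ty": 0,"tz": 0,"wx": 0,"wy": 0,"wz": 0},
  {"tx": 0,"ty": 0,"tz": 0,"wx": 0,"wy": 0,"wz": 0},
  {"tx": 0,"ty": 0,"tz": 0,"wx": 0,"wy": 0,"wz": 0},
], claw=1)

```text
t: 17.52
tool_pos: [0.4628, 0.2017, 0.0114]
tool_rot: [[0.994, 0.108, 0.003], [0.108, -0.994, 0.001], [0.003, -0.001, -1.0]]
ft_force: [-0.7, -0.1, 7.1]
opening: 0.0306
```

Call:
move_arm([
  {"tx": 0,"ty": 0,"tz": -0.01,"wx": 0,"wy": 0,"wz": 0},
  {"tx": 0,"ty": 0,"tz": -0.03,"wx": 0,"wy": 0,"wz": 0},
  {"tx": 0,"ty": 0,"tz": -0.03,"wx": 0,"wy": 0,"wz": 0},
  {"tx": 0,"ty": 0,"tz": -0.03,"wx": 0,"wy": 0,"wz": 0},
  {"tx": 0,"ty": 0,"tz": 0,"wx": 0,"wy": 0,"wz": 0},
  {"tx": 0,"ty": 0,"tz": 0,"wx": 0,"wy": 0,"wz": 0},
])

```text
t: 18.27
tool_pos: [0.4615, 0.2012, 0.109]
tool_rot: [[0.994, 0.108, -0.001], [0.108, -0.994, -0.0], [-0.001, 0.0, -1.0]]
ft_force: [0.1, 0.3, -0.4]
opening: 0.0311
```

```bash
python3 snap.py wrist w10; python3 -c "
from h import *
a=np.radians(6.2);x=np.array([np.cos(a),np.sin(a)])
for s in(.026,-.026):
  q=np.array([.482,.391])+s*x;print(q);go(q[0],q[1],.014)"
```

```text
[0.50784793 0.39380798]
t 18.32 pos [0.4612 0.2011 0.1083] yaw 6.2 tilt [-2.2e-03 -8.0e-04 -1.0e+00] open 0.0315 F [-0.8  0.1  0. ] q [ 20.  -9.  97.   0.  92. 103.]
before-turn tx 0.0672 ty -0.1865 tz 0.0943  wz 0.0000  dist 0.220
after-turn tx 0.0672 ty -0.1865 tz 0.0943  wz 0.0000  dist 0.220
[0.45615207 0.38819202]
t 18.32 pos [0.4612 0.2011 0.1083] yaw 6.2 tilt [-2.2e-03 -8.0e-04 -1.0e+00] open 0.0315 F [-0.8  0.1  0. ] q [ 20.  -9.  97.   0.  92. 103.]
before-turn tx 0.0152 ty -0.1865 tz 0.0943  wz 0.0000  dist 0.210
after-turn tx 0.0152 ty -0.1865 tz 0.0943  wz 0.0000  dist 0.210
```

View pics/w10.png

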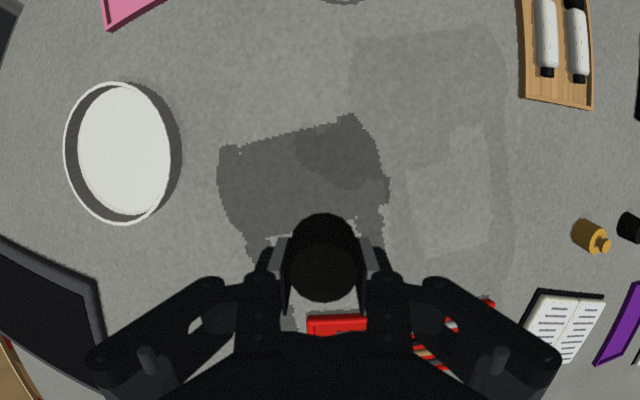

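The stopper is held upright with its narrow top visible at (323,272). I'm carrying it to the far half of the dish.

Call:
move_arm([
  {"tx": 0.0112,"ty": -0.0311,"tz": 0,"wx": 0,"wy": 0,"wz": 0},
  {"tx": 0.0112,"ty": -0.0311,"tz": 0,"wx": 0,"wy": 0,"wz": 0},
  {"tx": 0.0112,"ty": -0.0311,"tz": 0,"wx": 0,"wy": 0,"wz": 0},
  {"tx": 0.0112,"ty": -0.0311,"tz": 0,"wx": 0,"wy": 0,"wz": 0},
  {"tx": 0.0112,"ty": -0.0311,"tz": 0,"wx": 0,"wy": 0,"wz": 0},
  {"tx": 0.0112,"ty": -0.0311,"tz": 0,"wx": 0,"wy": 0,"wz": 0},
  {"tx": 0,"ty": 0,"tz": 0.03,"wx": 0,"wy": 0,"wz": 0},
  {"tx": 0,"ty": 0,"tz": 0,"wx": 0,"wy": 0,"wz": 0},
  {"tx": 0,"ty": 0,"tz": 0,"wx": 0,"wy": 0,"wz": 0},
])

```text
t: 19.45
tool_pos: [0.5083, 0.3936, 0.0795]
tool_rot: [[0.994, 0.108, -0.001], [0.108, -0.994, -0.001], [-0.001, 0.001, -1.0]]
ft_force: [-0.1, -0.1, -0.5]
opening: 0.031
```

```bash
python3 snap.py wrist w11;python3 -c "
from h import *
go(.5078,.3938,.0165)
f=load('w11.pkl')
im=f['pixels'][:,:,::-1].copy()
for a in np.linspace(0,6.28,40):
  for r,z in((.066,.024),(.066,0)):
    u=fish(f,(.482+r*np.cos(a),.391+r*np.sin(a),z));cv2.circle(im,tuple(int(round(k)) for k in u),1,(0,0,255) if z else (255,0,0),-1)
cv2.imwrite('pics/w11o.png',im)"
```

```text
t 19.5 pos [0.5087 0.3938 0.0805] yaw 6.17 tilt [ 4.e-04  3.e-04 -1.e+00] open 0.0307 F [-0.5  0.4 -1.2] q [ 35.  13.  77.  -0.  90. 119.]
before-turn tx -0.0009 ty -0.0001 tz 0.0640  wz 0.0000  dist 0.064
after-turn tx -0.0009 ty -0.0001 tz 0.0640  wz 0.0000  dist 0.064
```

View pics/w11o.png

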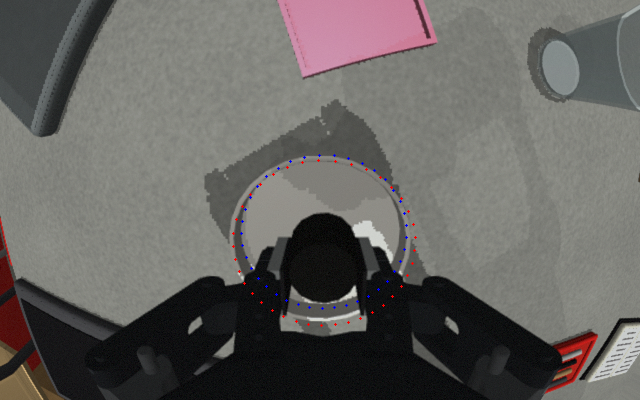

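The projected rim sits within 3 mm of the real one, so the dish is a touch further ahead and left than measured. There is plenty of margin. Lowering.

Call:
move_arm([
  {"tx": 0,"ty": 0,"tz": 0.03,"wx": 0,"wy": 0,"wz": 0},
  {"tx": 0,"ty": 0,"tz": 0.025,"wx": 0,"wy": 0,"wz": 0},
  {"tx": 0,"ty": 0,"tz": 0.007,"wx": 0,"wy": 0,"wz": 0},
  {"tx": 0,"ty": 0,"tz": 0,"wx": 0,"wy": 0,"wz": 0},
  {"tx": 0,"ty": 0,"tz": 0,"wx": 0,"wy": 0,"wz": 0},
  {"tx": 0,"ty": 0,"tz": 0,"wx": 0,"wy": 0,"wz": 0},
])

```text
t: 20.25
tool_pos: [0.5092, 0.3945, 0.0193]
tool_rot: [[0.994, 0.108, 0.002], [0.108, -0.994, 0.001], [0.002, -0.001, -1.0]]
ft_force: [0.1, 1.0, -0.1]
opening: 0.0312
```

Call:
move_arm([
  {"tx": 0,"ty": 0,"tz": 0.0025,"wx": 0,"wy": 0,"wz": 0},
  {"tx": 0,"ty": 0,"tz": 0,"wx": 0,"wy": 0,"wz": 0},
  {"tx": 0,"ty": 0,"tz": 0,"wx": 0,"wy": 0,"wz": 0},
  {"tx": 0,"ty": 0,"tz": 0,"wx": 0,"wy": 0,"wz": 0},
])

```text
t: 20.75
tool_pos: [0.5087, 0.3943, 0.0155]
tool_rot: [[0.994, 0.108, 0.0], [0.108, -0.994, 0.0], [0.001, -0.0, -1.0]]
ft_force: [0.3, 0.9, 1.4]
opening: 0.031
```

The foot is on the dish floor, with contact where expected. Releasing.

Call:
move_arm([
  {"tx": 0,"ty": 0,"tz": 0,"wx": 0,"wy": 0,"wz": 0},
  {"tx": 0,"ty": 0,"tz": 0,"wx": 0,"wy": 0,"wz": 0},
  {"tx": 0,"ty": 0,"tz": -0.01,"wx": 0,"wy": 0,"wz": 0},
  {"tx": 0,"ty": 0,"tz": -0.03,"wx": 0,"wy": 0,"wz": 0},
  {"tx": 0,"ty": 0,"tz": -0.04,"wx": 0,"wy": 0,"wz": 0},
  {"tx": 0,"ty": 0,"tz": -0.04,"wx": 0,"wy": 0,"wz": 0},
  {"tx": 0,"ty": 0,"tz": 0,"wx": 0,"wy": 0,"wz": 0},
  {"tx": 0,"ty": 0,"tz": 0,"wx": 0,"wy": 0,"wz": 0},
], claw=-0.15)

```text
t: 21.75
tool_pos: [0.5084, 0.3941, 0.1353]
tool_rot: [[0.994, 0.108, 0.0], [0.108, -0.994, 0.0], [0.0, -0.0, -1.0]]
ft_force: [-0.1, -0.2, -0.1]
opening: 0.049
```

```bash
python3 snap.py wrist w12;python3 -c "
from h import *
go(.466,-.1962,.0115)"
```

```text
t 21.8 pos [0.5081 0.3938 0.1341] yaw 6.2 tilt [-0.0016 -0.0011 -1.    ] open 0.0492 F [ 0.2 -0.2 -0.9] q [ 35.  12.  73.   0.  95. 119.]
before-turn tx -0.1055 ty 0.5820 tz 0.1226  wz 0.0000  dist 0.604
after-turn tx -0.1055 ty 0.5820 tz 0.1226  wz 0.0000  dist 0.604
```

View pics/w12.png

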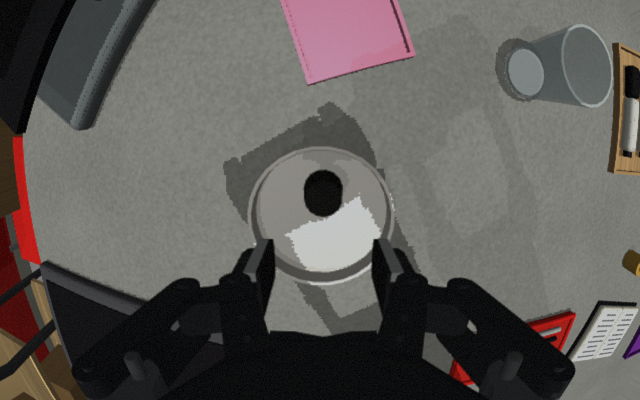

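Stopper A stands in the dish at (323,192). Next is stopper B.

Call:
move_arm([
  {"tx": -0.0075,"ty": 0.0416,"tz": 0,"wx": 0,"wy": 0,"wz": 0},
  {"tx": -0.0075,"ty": 0.0416,"tz": 0,"wx": 0,"wy": 0,"wz": 0},
  {"tx": -0.0075,"ty": 0.0416,"tz": 0,"wx": 0,"wy": 0,"wz": 0},
  {"tx": -0.0075,"ty": 0.0416,"tz": 0,"wx": 0,"wy": 0,"wz": 0},
  {"tx": -0.0075,"ty": 0.0416,"tz": 0,"wx": 0,"wy": 0,"wz": 0},
  {"tx": -0.0075,"ty": 0.0416,"tz": 0,"wx": 0,"wy": 0,"wz": 0},
  {"tx": -0.0075,"ty": 0.0416,"tz": 0,"wx": 0,"wy": 0,"wz": 0},
  {"tx": -0.0075,"ty": 0.0416,"tz": 0,"wx": 0,"wy": 0,"wz": 0},
  {"tx": -0.0075,"ty": 0.0416,"tz": 0,"wx": 0,"wy": 0,"wz": 0},
  {"tx": -0.0075,"ty": 0.0416,"tz": 0,"wx": 0,"wy": 0,"wz": 0},
  {"tx": -0.0075,"ty": 0.0416,"tz": 0,"wx": 0,"wy": 0,"wz": 0},
  {"tx": -0.0075,"ty": 0.0416,"tz": 0,"wx": 0,"wy": 0,"wz": 0},
  {"tx": -0.0075,"ty": 0.0416,"tz": 0,"wx": 0,"wy": 0,"wz": 0},
  {"tx": -0.0075,"ty": 0.0416,"tz": 0,"wx": 0,"wy": 0,"wz": 0},
  {"tx": 0,"ty": 0,"tz": 0,"wx": 0,"wy": 0,"wz": 0},
  {"tx": 0,"ty": 0,"tz": 0.03,"wx": 0,"wy": 0,"wz": 0},
  {"tx": 0,"ty": 0,"tz": 0.02,"wx": 0,"wy": 0,"wz": 0},
  {"tx": 0,"ty": 0,"tz": 0,"wx": 0,"wy": 0,"wz": 0},
  {"tx": 0,"ty": 0,"tz": 0,"wx": 0,"wy": 0,"wz": 0},
], claw=-0.4)

```text
t: 24.18
tool_pos: [0.4673, -0.1959, 0.0859]
tool_rot: [[0.994, 0.109, 0.0], [0.109, -0.994, -0.0], [0.0, 0.0, -1.0]]
ft_force: [0.4, -0.3, 0.3]
opening: 0.0597
```

```bash
python3 snap.py wrist w13;  python3 -c "
from h import *
go(.466,-.1962,.0115)
f=load('w13.pkl')
print(fish(f,(.466,-.1962,.036)),fish(f,(.466,-.1962,.0)))"
```

```text
t 24.23 pos [ 0.4676 -0.1961  0.0864] yaw 6.23 tilt [ 1.4e-03 -7.0e-04 -1.0e+00] open 0.0601 F [ 0.4 -0.2 -1.4] q [-27.  -8.  98.   0.  90.  57.]
before-turn tx -0.0016 ty -0.0001 tz 0.0749  wz 0.0000  dist 0.075
after-turn tx -0.0016 ty -0.0001 tz 0.0749  wz 0.0000  dist 0.075
[324.55242907 222.83395555] [324.2688718 206.4862494]
```

View pics/w13.png

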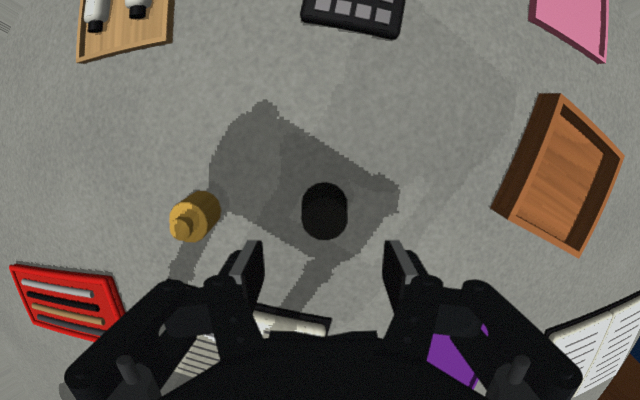

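Stopper B is at (325,211), between the jaws, and the weight is clear to the left. Going down and gripping.

Call:
move_arm([
  {"tx": 0,"ty": 0,"tz": 0.03,"wx": 0,"wy": 0,"wz": 0},
  {"tx": 0,"ty": 0,"tz": 0.03,"wx": 0,"wy": 0,"wz": 0},
  {"tx": 0,"ty": 0,"tz": 0.014,"wx": 0,"wy": 0,"wz": 0},
  {"tx": 0,"ty": 0,"tz": 0,"wx": 0,"wy": 0,"wz": 0},
  {"tx": 0,"ty": 0,"tz": 0,"wx": 0,"wy": 0,"wz": 0},
])

```text
t: 24.85
tool_pos: [0.468, -0.1966, 0.013]
tool_rot: [[0.994, 0.108, 0.002], [0.108, -0.994, -0.001], [0.002, 0.001, -1.0]]
ft_force: [-0.0, 0.4, -0.1]
opening: 0.0598
```

Call:
move_arm([
  {"tx": 0,"ty": 0,"tz": 0,"wx": 0,"wy": 0,"wz": 0},
  {"tx": 0,"ty": 0,"tz": 0,"wx": 0,"wy": 0,"wz": 0},
  {"tx": 0,"ty": 0,"tz": 0,"wx": 0,"wy": 0,"wz": 0},
  {"tx": 0,"ty": 0,"tz": 0,"wx": 0,"wy": 0,"wz": 0},
], claw=1)

```text
t: 25.35
tool_pos: [0.468, -0.1967, 0.013]
tool_rot: [[0.994, 0.108, 0.003], [0.108, -0.994, -0.001], [0.002, 0.002, -1.0]]
ft_force: [-0.1, 0.8, 6.0]
opening: 0.0305
```

Call:
move_arm([
  {"tx": 0,"ty": 0,"tz": -0.01,"wx": 0,"wy": 0,"wz": 0},
  {"tx": 0,"ty": 0,"tz": -0.03,"wx": 0,"wy": 0,"wz": 0},
  {"tx": 0,"ty": 0,"tz": -0.04,"wx": 0,"wy": 0,"wz": 0},
  {"tx": 0,"ty": 0,"tz": -0.04,"wx": 0,"wy": 0,"wz": 0},
  {"tx": 0,"ty": 0,"tz": 0,"wx": 0,"wy": 0,"wz": 0},
  {"tx": 0,"ty": 0,"tz": 0,"wx": 0,"wy": 0,"wz": 0},
])

```text
t: 26.1
tool_pos: [0.4668, -0.1961, 0.1309]
tool_rot: [[0.994, 0.108, -0.0], [0.108, -0.994, 0.0], [-0.0, -0.0, -1.0]]
ft_force: [1.3, 0.0, -0.9]
opening: 0.031
```

```bash
python3 snap.py wrist w14;  python3 -c "
from h import *
go(.458,.389,.0165)"
```

```text
t 26.15 pos [ 0.4665 -0.1959  0.1301] yaw 6.2 tilt [-1.8e-03  9.0e-04 -1.0e+00] open 0.0309 F [ 0.1  0.1 -0.8] q [-27.  -9.  95.   0.  94.  57.]
before-turn tx 0.0548 ty -0.5824 tz 0.1136  wz 0.0000  dist 0.596
after-turn tx 0.0548 ty -0.5824 tz 0.1136  wz 0.0000  dist 0.596
```

View pics/w14.png

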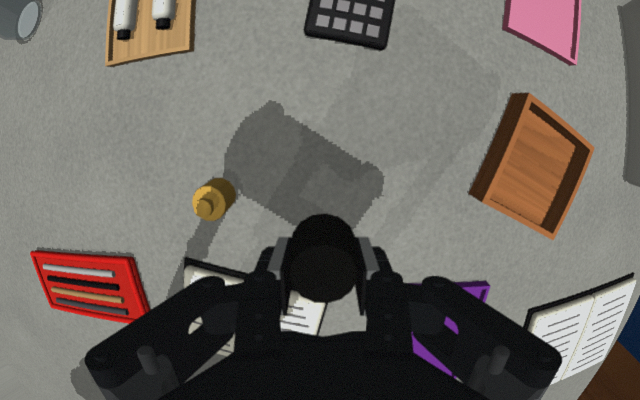

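Stopper B is held upright. I'm carrying it to the near half of the dish.

Call:
move_arm([
  {"tx": 0.0039,"ty": -0.0416,"tz": 0,"wx": 0,"wy": 0,"wz": 0},
  {"tx": 0.0039,"ty": -0.0416,"tz": 0,"wx": 0,"wy": 0,"wz": 0},
  {"tx": 0.0039,"ty": -0.0416,"tz": 0,"wx": 0,"wy": 0,"wz": 0},
  {"tx": 0.0039,"ty": -0.0416,"tz": 0,"wx": 0,"wy": 0,"wz": 0},
  {"tx": 0.0039,"ty": -0.0416,"tz": 0,"wx": 0,"wy": 0,"wz": 0},
  {"tx": 0.0039,"ty": -0.0416,"tz": 0,"wx": 0,"wy": 0,"wz": 0},
  {"tx": 0.0039,"ty": -0.0416,"tz": 0,"wx": 0,"wy": 0,"wz": 0},
  {"tx": 0.0039,"ty": -0.0416,"tz": 0,"wx": 0,"wy": 0,"wz": 0},
  {"tx": 0.0039,"ty": -0.0416,"tz": 0,"wx": 0,"wy": 0,"wz": 0},
  {"tx": 0.0039,"ty": -0.0416,"tz": 0,"wx": 0,"wy": 0,"wz": 0},
  {"tx": 0.0039,"ty": -0.0416,"tz": 0,"wx": 0,"wy": 0,"wz": 0},
  {"tx": 0.0039,"ty": -0.0416,"tz": 0,"wx": 0,"wy": 0,"wz": 0},
  {"tx": 0.0039,"ty": -0.0416,"tz": 0,"wx": 0,"wy": 0,"wz": 0},
  {"tx": 0.0039,"ty": -0.0416,"tz": 0,"wx": 0,"wy": 0,"wz": 0},
  {"tx": 0,"ty": 0,"tz": 0,"wx": 0,"wy": 0,"wz": 0},
  {"tx": 0,"ty": 0,"tz": 0.03,"wx": 0,"wy": 0,"wz": 0},
  {"tx": 0,"ty": 0,"tz": 0,"wx": 0,"wy": 0,"wz": 0},
  {"tx": 0,"ty": 0,"tz": 0,"wx": 0,"wy": 0,"wz": 0},
])

```text
t: 28.4
tool_pos: [0.4584, 0.3879, 0.1014]
tool_rot: [[0.994, 0.107, -0.001], [0.107, -0.994, -0.001], [-0.001, 0.001, -1.0]]
ft_force: [0.1, 0.6, -0.9]
opening: 0.0307
```

```bash
python3 snap.py wrist w15;  python3 -c "
from h import *
go(.458,.389,.0175)"
```

```text
t 28.45 pos [0.4588 0.3883 0.1023] yaw 6.16 tilt [ 8.e-04  5.e-04 -1.e+00] open 0.0304 F [ 0.1  0.7 -0.8] q [ 37.   6.  83.  -0.  91. 121.]
before-turn tx -0.0007 ty -0.0008 tz 0.0848  wz 0.0000  dist 0.085
after-turn tx -0.0007 ty -0.0008 tz 0.0848  wz 0.0000  dist 0.085
```

View pics/w15.png

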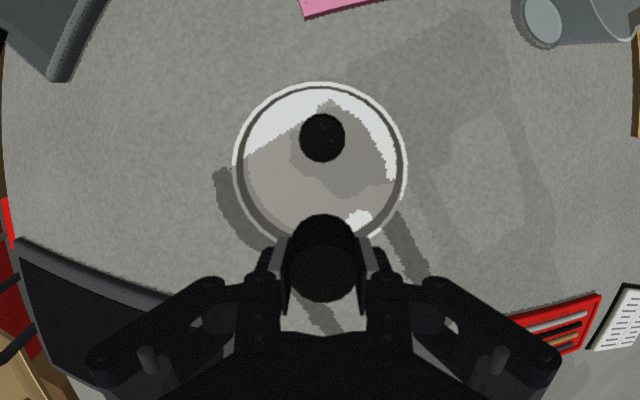

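Call:
move_arm([
  {"tx": 0,"ty": -0.001,"tz": 0.03,"wx": 0,"wy": 0,"wz": 0},
  {"tx": 0,"ty": 0,"tz": 0.03,"wx": 0,"wy": 0,"wz": 0},
  {"tx": 0,"ty": 0,"tz": 0.016,"wx": 0,"wy": 0,"wz": 0},
  {"tx": 0,"ty": 0,"tz": 0.006,"wx": 0,"wy": 0,"wz": 0},
  {"tx": 0,"ty": 0,"tz": 0,"wx": 0,"wy": 0,"wz": 0},
  {"tx": 0,"ty": 0,"tz": 0,"wx": 0,"wy": 0,"wz": 0},
  {"tx": 0,"ty": 0,"tz": 0,"wx": 0,"wy": 0,"wz": 0},
])

```text
t: 29.32
tool_pos: [0.4588, 0.39, 0.0204]
tool_rot: [[0.994, 0.108, 0.001], [0.108, -0.994, 0.001], [0.001, -0.001, -1.0]]
ft_force: [0.7, 0.7, -0.4]
opening: 0.0309
```

Call:
move_arm([
  {"tx": 0,"ty": 0,"tz": 0.003,"wx": 0,"wy": 0,"wz": 0},
  {"tx": 0,"ty": 0,"tz": 0,"wx": 0,"wy": 0,"wz": 0},
  {"tx": 0,"ty": 0,"tz": 0,"wx": 0,"wy": 0,"wz": 0},
  {"tx": 0,"ty": 0,"tz": 0,"wx": 0,"wy": 0,"wz": 0},
])

```text
t: 29.82
tool_pos: [0.4587, 0.39, 0.017]
tool_rot: [[0.994, 0.108, 0.001], [0.108, -0.994, 0.001], [0.001, -0.001, -1.0]]
ft_force: [0.9, 0.2, 4.8]
opening: 0.0306
```

On the floor (4.8 N). Releasing.

Call:
move_arm([
  {"tx": 0,"ty": 0,"tz": 0,"wx": 0,"wy": 0,"wz": 0},
  {"tx": 0,"ty": 0,"tz": 0,"wx": 0,"wy": 0,"wz": 0},
  {"tx": 0,"ty": 0,"tz": -0.01,"wx": 0,"wy": 0,"wz": 0},
  {"tx": 0,"ty": 0,"tz": -0.03,"wx": 0,"wy": 0,"wz": 0},
  {"tx": 0,"ty": 0,"tz": -0.04,"wx": 0,"wy": 0,"wz": 0},
  {"tx": 0,"ty": 0,"tz": -0.04,"wx": 0,"wy": 0,"wz": 0},
  {"tx": 0,"ty": 0,"tz": 0,"wx": 0,"wy": 0,"wz": 0},
  {"tx": 0,"ty": 0,"tz": 0,"wx": 0,"wy": 0,"wz": 0},
], claw=-0.15)

```text
t: 30.82
tool_pos: [0.4582, 0.3896, 0.1361]
tool_rot: [[0.994, 0.108, -0.0], [0.108, -0.994, -0.0], [-0.0, 0.0, -1.0]]
ft_force: [-0.1, -0.3, -1.0]
opening: 0.0491
```

```bash
python3 snap.py wrist w16;python3 -c "
from h import *
go(.4519,-.0995,.009)"
```

```text
t 30.88 pos [0.4578 0.3893 0.135 ] yaw 6.2 tilt [-0.0016 -0.0012 -1.    ] open 0.0492 F [ 0.3 -0.8  0.4] q [ 37.   6.  80.   0.  95. 121.]
before-turn tx -0.0587 ty 0.4853 tz 0.1260  wz 0.0000  dist 0.505
after-turn tx -0.0587 ty 0.4853 tz 0.1260  wz 0.0000  dist 0.505
```

View pics/w16.png

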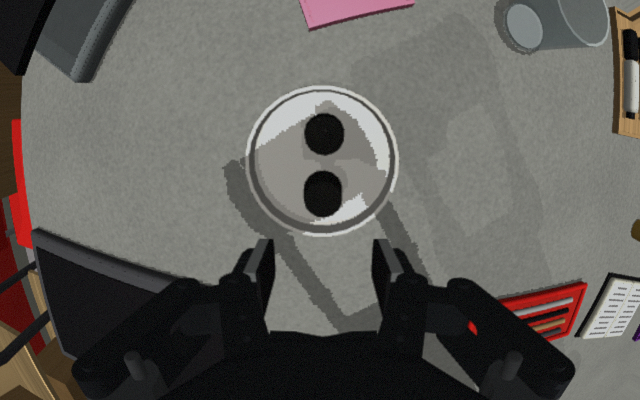

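Both stoppers stand in the dish, at (323,133) and (323,194). Now the weight.

Call:
move_arm([
  {"tx": -0.0049,"ty": 0.0404,"tz": 0,"wx": 0,"wy": 0,"wz": 0},
  {"tx": -0.0049,"ty": 0.0404,"tz": 0,"wx": 0,"wy": 0,"wz": 0},
  {"tx": -0.0049,"ty": 0.0404,"tz": 0,"wx": 0,"wy": 0,"wz": 0},
  {"tx": -0.0049,"ty": 0.0404,"tz": 0,"wx": 0,"wy": 0,"wz": 0},
  {"tx": -0.0049,"ty": 0.0404,"tz": 0,"wx": 0,"wy": 0,"wz": 0},
  {"tx": -0.0049,"ty": 0.0404,"tz": 0,"wx": 0,"wy": 0,"wz": 0},
  {"tx": -0.0049,"ty": 0.0404,"tz": 0,"wx": 0,"wy": 0,"wz": 0},
  {"tx": -0.0049,"ty": 0.0404,"tz": 0,"wx": 0,"wy": 0,"wz": 0},
  {"tx": -0.0049,"ty": 0.0404,"tz": 0,"wx": 0,"wy": 0,"wz": 0},
  {"tx": -0.0049,"ty": 0.0404,"tz": 0,"wx": 0,"wy": 0,"wz": 0},
  {"tx": -0.0049,"ty": 0.0404,"tz": 0,"wx": 0,"wy": 0,"wz": 0},
  {"tx": -0.0049,"ty": 0.0404,"tz": 0,"wx": 0,"wy": 0,"wz": 0},
  {"tx": 0,"ty": 0,"tz": 0,"wx": 0,"wy": 0,"wz": 0},
  {"tx": 0,"ty": 0,"tz": 0.03,"wx": 0,"wy": 0,"wz": 0},
  {"tx": 0,"ty": 0,"tz": 0.01,"wx": 0,"wy": 0,"wz": 0},
  {"tx": 0,"ty": 0,"tz": 0,"wx": 0,"wy": 0,"wz": 0},
  {"tx": 0,"ty": 0,"tz": 0,"wx": 0,"wy": 0,"wz": 0},
], claw=-0.4)

```text
t: 33.0
tool_pos: [0.4526, -0.0983, 0.0971]
tool_rot: [[0.994, 0.109, 0.001], [0.109, -0.994, -0.0], [0.001, 0.0, -1.0]]
ft_force: [0.2, -0.7, 0.9]
opening: 0.0601
```

```bash
python3 snap.py wrist w17;  python3 -c "
from h import *
X=(.4519,-.0995)
go(*X,.009)
f=load('w17.pkl')
print(fish(f,(*X,.05)),fish(f,(*X,.0)))"
```

```text
t 33.05 pos [ 0.4527 -0.0984  0.0974] yaw 6.24 tilt [ 1.5e-03 -4.0e-04 -1.0e+00] open 0.0597 F [-0.5 -0.8  0.6] q [-16. -16. 104.   0.  92.  67.]
before-turn tx -0.0009 ty 0.0010 tz 0.0884  wz 0.0000  dist 0.088
after-turn tx -0.0009 ty 0.0010 tz 0.0884  wz 0.0000  dist 0.088
[326.02135625 223.58346979] [325.35794475 201.72515661]
```

View pics/w17.png

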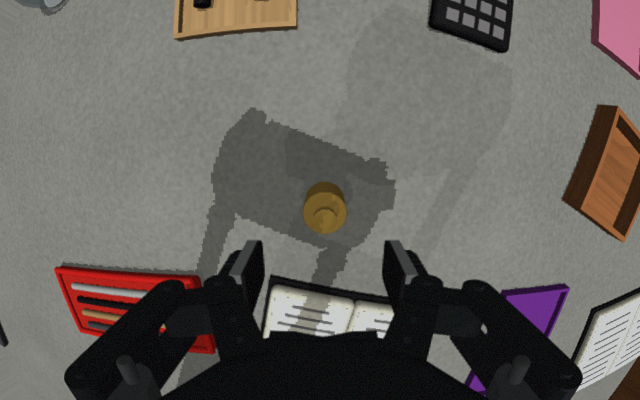

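The weight's knob is at (325,217). It may sit about 3 mm ahead of the prediction, so I'll split the difference. Going down and gripping.

Call:
move_arm([
  {"tx": 0.001,"ty": 0.001,"tz": 0.03,"wx": 0,"wy": 0,"wz": 0},
  {"tx": 0,"ty": 0,"tz": 0.03,"wx": 0,"wy": 0,"wz": 0},
  {"tx": 0,"ty": 0,"tz": 0.02,"wx": 0,"wy": 0,"wz": 0},
  {"tx": 0,"ty": 0,"tz": 0.006,"wx": 0,"wy": 0,"wz": 0},
  {"tx": 0,"ty": 0,"tz": 0,"wx": 0,"wy": 0,"wz": 0},
  {"tx": 0,"ty": 0,"tz": 0,"wx": 0,"wy": 0,"wz": 0},
])

```text
t: 33.8
tool_pos: [0.4542, -0.0998, 0.0118]
tool_rot: [[0.994, 0.108, 0.002], [0.108, -0.994, -0.001], [0.002, 0.001, -1.0]]
ft_force: [0.9, -0.1, 0.1]
opening: 0.0599
```

Call:
move_arm([
  {"tx": 0,"ty": 0,"tz": 0,"wx": 0,"wy": 0,"wz": 0},
  {"tx": 0,"ty": 0,"tz": 0,"wx": 0,"wy": 0,"wz": 0},
  {"tx": 0,"ty": 0,"tz": 0,"wx": 0,"wy": 0,"wz": 0},
  {"tx": 0,"ty": 0,"tz": 0,"wx": 0,"wy": 0,"wz": 0},
], claw=1)

```text
t: 34.3
tool_pos: [0.454, -0.0996, 0.0113]
tool_rot: [[0.994, 0.108, 0.002], [0.108, -0.994, -0.0], [0.002, 0.001, -1.0]]
ft_force: [-0.2, -0.5, 6.7]
opening: 0.0299
```

Call:
move_arm([
  {"tx": 0,"ty": 0,"tz": -0.01,"wx": 0,"wy": 0,"wz": 0},
  {"tx": 0,"ty": 0,"tz": -0.03,"wx": 0,"wy": 0,"wz": 0},
  {"tx": 0,"ty": 0,"tz": -0.04,"wx": 0,"wy": 0,"wz": 0},
  {"tx": 0,"ty": 0,"tz": -0.04,"wx": 0,"wy": 0,"wz": 0},
  {"tx": 0,"ty": 0,"tz": 0,"wx": 0,"wy": 0,"wz": 0},
  {"tx": 0,"ty": 0,"tz": 0,"wx": 0,"wy": 0,"wz": 0},
])

```text
t: 35.05
tool_pos: [0.4528, -0.0994, 0.1294]
tool_rot: [[0.994, 0.108, -0.001], [0.108, -0.994, 0.0], [-0.001, -0.001, -1.0]]
ft_force: [-0.2, 0.1, -1.1]
opening: 0.03
```

```bash
python3 snap.py wrist w18;  python3 -c "
from h import *
go(.5150,-.4055,.0175,-16.3)"
```

```text
t 35.1 pos [ 0.4525 -0.0993  0.1286] yaw 6.2 tilt [-2.8e-03  8.0e-04 -1.0e+00] open 0.0303 F [ 0.6  1.  -1.7] q [-17. -16. 101.  -0.  95.  67.]
before-turn tx 0.0291 ty 0.3111 tz 0.1111  wz 0.3926  dist 0.332
after-turn tx 0.1460 ty 0.2763 tz 0.1111  wz 0.3926  dist 0.332
```

View pics/w18.png

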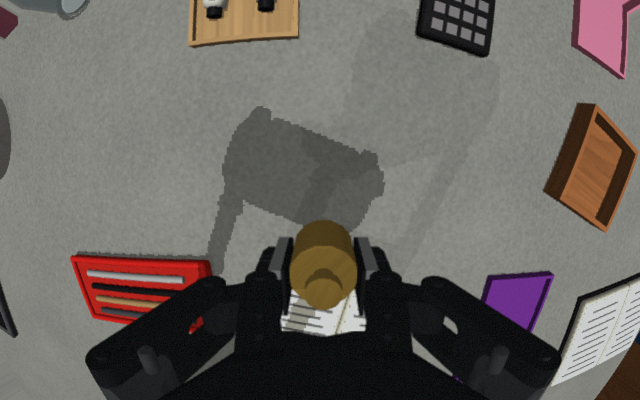

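The weight is held upright. I'm carrying it to the box and squaring up to its walls.

Call:
move_arm([
  {"tx": 0.0036,"ty": 0.0389,"tz": 0,"wx": 0,"wy": 0,"wz": 0},
  {"tx": 0.0036,"ty": 0.0389,"tz": 0,"wx": 0,"wy": 0,"wz": 0},
  {"tx": 0.0036,"ty": 0.0389,"tz": 0,"wx": 0,"wy": 0,"wz": 0},
  {"tx": 0.0036,"ty": 0.0389,"tz": 0,"wx": 0,"wy": 0,"wz": 0},
  {"tx": 0.0036,"ty": 0.0389,"tz": 0,"wx": 0,"wy": 0,"wz": 0},
  {"tx": 0.0036,"ty": 0.0389,"tz": 0,"wx": 0,"wy": 0,"wz": 0},
  {"tx": 0.0036,"ty": 0.0389,"tz": 0,"wx": 0,"wy": 0,"wz": 0},
  {"tx": 0.0036,"ty": 0.0389,"tz": 0,"wx": 0,"wy": 0,"wz": 0},
  {"tx": 0,"ty": 0,"tz": 0,"wx": 0,"wy": 0,"wz": 0.131},
  {"tx": 0,"ty": 0,"tz": 0,"wx": 0,"wy": 0,"wz": 0.131},
  {"tx": 0,"ty": 0,"tz": 0,"wx": 0,"wy": 0,"wz": 0.131},
  {"tx": 0,"ty": 0,"tz": 0.03,"wx": 0,"wy": 0,"wz": 0},
  {"tx": 0,"ty": 0,"tz": 0,"wx": 0,"wy": 0,"wz": 0},
  {"tx": 0,"ty": 0,"tz": 0,"wx": 0,"wy": 0,"wz": 0},
])

```text
t: 36.85
tool_pos: [0.5152, -0.4055, 0.0996]
tool_rot: [[0.96, -0.281, -0.001], [-0.281, -0.96, 0.001], [-0.002, -0.001, -1.0]]
ft_force: [0.3, 0.4, -1.0]
opening: 0.0296
```

```bash
python3 snap.py wrist w19;  python3 -c "
from h import *
go(.5150,-.4055,.0175,-16.3)"
```

```text
t 36.9 pos [ 0.5156 -0.4059  0.1007] yaw -16.31 tilt [ 1.e-04 -1.e-04 -1.e+00] open 0.0301 F [-0.2  0.4 -0.7] q [-41.  15.  73.  -0.  92.  65.]
before-turn tx -0.0007 ty -0.0002 tz 0.0832  wz -0.0002  dist 0.083
after-turn tx -0.0007 ty -0.0002 tz 0.0832  wz -0.0002  dist 0.083
```

View pics/w19.png

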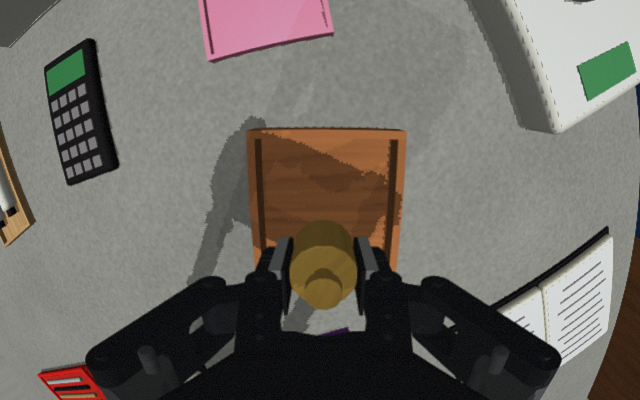

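The box walls are square to the jaws and the weight is centred between them. Lowering.

Call:
move_arm([
  {"tx": 0,"ty": 0,"tz": 0.03,"wx": 0,"wy": 0,"wz": 0},
  {"tx": 0,"ty": 0,"tz": 0.03,"wx": 0,"wy": 0,"wz": 0},
  {"tx": 0,"ty": 0,"tz": 0.015,"wx": 0,"wy": 0,"wz": 0},
  {"tx": 0,"ty": 0,"tz": 0.005,"wx": 0,"wy": 0,"wz": 0},
  {"tx": 0,"ty": 0,"tz": 0,"wx": 0,"wy": 0,"wz": 0},
  {"tx": 0,"ty": 0,"tz": 0,"wx": 0,"wy": 0,"wz": 0},
  {"tx": 0,"ty": 0,"tz": 0,"wx": 0,"wy": 0,"wz": 0},
])

```text
t: 37.78
tool_pos: [0.516, -0.4062, 0.0215]
tool_rot: [[0.96, -0.281, 0.001], [-0.281, -0.96, -0.001], [0.002, 0.001, -1.0]]
ft_force: [-0.6, 0.3, -2.1]
opening: 0.0295
```

Call:
move_arm([
  {"tx": 0,"ty": 0,"tz": 0.0025,"wx": 0,"wy": 0,"wz": 0},
  {"tx": 0,"ty": 0,"tz": 0,"wx": 0,"wy": 0,"wz": 0},
  {"tx": 0,"ty": 0,"tz": 0,"wx": 0,"wy": 0,"wz": 0},
  {"tx": 0,"ty": 0,"tz": 0,"wx": 0,"wy": 0,"wz": 0},
])

```text
t: 38.28
tool_pos: [0.5155, -0.4058, 0.0178]
tool_rot: [[0.96, -0.281, 0.0], [-0.281, -0.96, 0.0], [0.0, -0.0, -1.0]]
ft_force: [-0.2, 0.1, -1.7]
opening: 0.0302
```

Call:
move_arm([
  {"tx": 0,"ty": 0,"tz": 0.001,"wx": 0,"wy": 0,"wz": 0},
  {"tx": 0,"ty": 0,"tz": 0,"wx": 0,"wy": 0,"wz": 0},
  {"tx": 0,"ty": 0,"tz": 0,"wx": 0,"wy": 0,"wz": 0},
])

```text
t: 38.65
tool_pos: [0.5156, -0.4059, 0.0174]
tool_rot: [[0.96, -0.281, 0.0], [-0.281, -0.96, -0.0], [0.0, 0.0, -1.0]]
ft_force: [-1.9, 1.1, 3.7]
opening: 0.03
```

On the floor (3.7 N at z = 0.0174, as expected). Releasing and rising clear.

Call:
move_arm([
  {"tx": 0,"ty": 0,"tz": 0,"wx": 0,"wy": 0,"wz": 0},
  {"tx": 0,"ty": 0,"tz": 0,"wx": 0,"wy": 0,"wz": 0},
  {"tx": 0,"ty": 0,"tz": -0.01,"wx": 0,"wy": 0,"wz": 0},
  {"tx": 0,"ty": 0,"tz": -0.03,"wx": 0,"wy": 0,"wz": 0},
  {"tx": 0,"ty": 0,"tz": -0.04,"wx": 0,"wy": 0,"wz": 0},
  {"tx": 0,"ty": 0,"tz": -0.04,"wx": 0,"wy": 0,"wz": 0},
  {"tx": 0,"ty": 0,"tz": -0.05,"wx": 0,"wy": 0,"wz": 0},
  {"tx": -0.04,"ty": 0,"tz": -0.03,"wx": 0,"wy": 0,"wz": 0},
  {"tx": -0.05,"ty": 0,"tz": 0,"wx": 0,"wy": 0,"wz": 0},
  {"tx": -0.04,"ty": 0,"tz": 0,"wx": 0,"wy": 0,"wz": 0},
  {"tx": 0,"ty": 0,"tz": 0,"wx": 0,"wy": 0,"wz": 0},
  {"tx": 0,"ty": 0,"tz": 0,"wx": 0,"wy": 0,"wz": 0},
], claw=-0.15)

```text
t: 40.15
tool_pos: [0.3912, -0.3695, 0.2176]
tool_rot: [[0.96, -0.281, 0.001], [-0.281, -0.96, -0.001], [0.002, 0.001, -1.0]]
ft_force: [-0.0, 0.4, 0.2]
opening: 0.0493
```

```bash
for c in top scene wrist; do python3 snap.py $c end_$c; done; python3 -c "
from h import *
go(.5,0,.2)
f=load('end_scene.pkl');cv2.imwrite('pics/end_s2.png',cv2.resize(f['pixels'][100:350,130:460,::-1],None,fx=2.4,fy=2.4,interpolation=cv2.INTER_CUBIC))
f=load('end_top.pkl');cv2.imwrite('pics/end_t2.png',cv2.resize(f['pixels'][90:260,120:520,::-1],None,fx=2,fy=2,interpolation=cv2.INTER_CUBIC))"
```

```text
t 40.3 pos [ 0.3916 -0.3694  0.2166] yaw -16.28 tilt [-0.e+00  2.e-04 -1.e+00] open 0.0493 F [0.2 0.1 0.5] q [-47.  -4.  82.   0. 103.  59.]
before-turn tx 0.0005 ty -0.3850 tz 0.0166  wz 0.0000  dist 0.385
after-turn tx 0.0005 ty -0.3850 tz 0.0166  wz 0.0000  dist 0.385
```

View pics/end_t2.png

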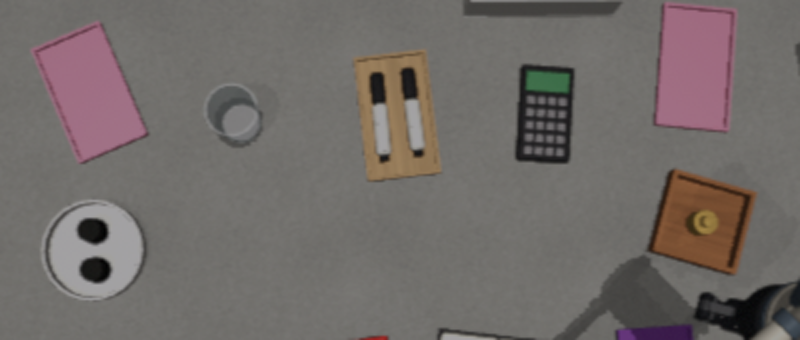

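View pics/end_s2.png

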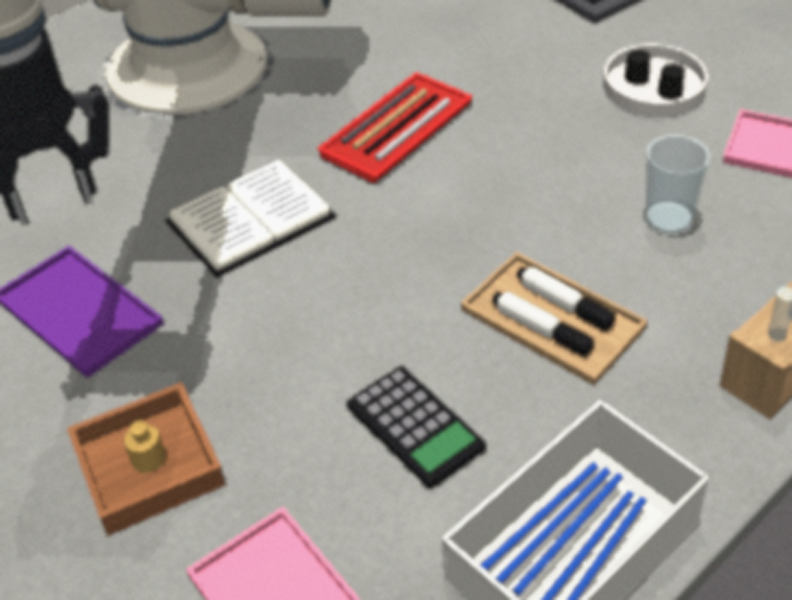

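View pics/end_wrist.png

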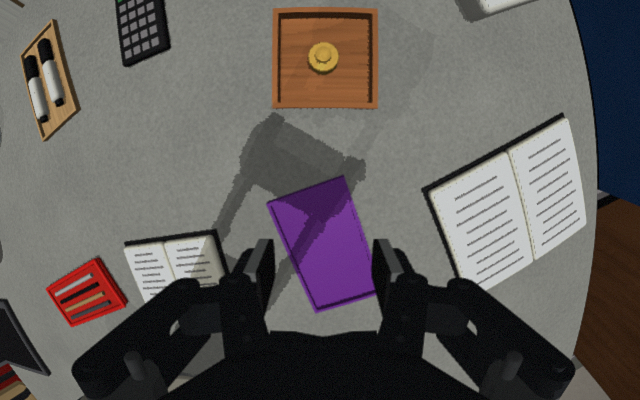

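All three views agree. The markers lie flat in the tray at (380,115) and (412,112) in the top crop, the stoppers stand in the dish at (93,230) and (95,270), and the weight stands in the box at (705,222). The beaker is still at (235,112). Handing in.

```bash
python3 -c "
from cell import arm
print(arm.hand_in())"
```

```text
the job is handed in; nothing more can be done
None
```

The sorting is done and handed in after about 40 s of the 128 s allowed. I went in the order asked: both markers into the pale-wood tray, both stoppers into the white dish, then the brass weight into the square box.

**Last checks:** In the final top, scene and wrist pictures:
- both markers lie flat inside the tray;
- both stoppers stand on their wide ends in the dish;
- the weight stands upright in the middle of the box;
- the beaker stands where it was.

I felt each item touch its container's floor (1.4 to 4.8 N) before releasing it. The gripper was clear of everything at hand-in.

**What failed or disagreed:**
- My first move call was refused because rows need all six keys. Nothing moved.
- The wrist camera showed the dish and the weight about 3 mm further ahead than I had measured from the top view. That was within the margins.
- The fingers pushed on the bench with 6 to 7 N each time they closed, far below the limit.

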